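# Push the file home in the press and screw the plate down

## Robot

A 6-joint arm with a two-finger parallel gripper is mounted at the origin on the work surface. World frame = base frame: x ahead of the robot, y to its left, z up, the work surface at z = 0. Lengths are in m, angles in rad, forces in N, time in s.
With the tool pointing down it reaches from about 0.325 to 0.775 m from the base axis. Payload 5.5 kg.
Tool frame: the origin (TCP) lies midway between the tips of the shut fingers; the grasp point (between the pads) lies 19 mm behind it (r.tcp_to_grasp is the distance from the TCP to the grasp point, in m); x points along the fingers, z is the direction in which the jaws open and shut, and the axes are right-handed (so a half turn about x gives the same grasp; the last joint's range is limited). The gripper opens to 88 mm and grips with 3 to 60 N. Pads are 20 mm wide; open, the fingers measure 115 mm over their backs; the gripper's body (75 mm by 178 mm) begins 61 mm behind the grasp point.
Start: joints at [-1.172, 0.091, 1.231, -0, 1.82, -0.057], TCP at [0.264, -0.539, 0.223] pointing down, gripper open.
Joint ranges: [-2.87, 2.87], [-0.86, 2.18], [0.17, 2.46], [-1.51, 4.65], [0.06, 2.69], [-2.65, 2.65]. Speed limits (rad/s): [2.57, 2.57, 3.01, 3.14, 3.14, 3.14].

## Interface

Orientations are given as a 3x3 rotation matrix whose columns are the frame's x, y, z axes.
In Python, from rig import r, optics, job gives the robot as it stands.
- The arm moves only by the shell command python3 -m pendant 'ROWS'. ROWS is JSON, a list of rows, each a list of 5 numbers: the shift along the tool's x, y, z in cm, then the turn about the tool's x in degrees, then the gripper's target within -1 to 1 (fully open at 1, half-way at 0, shut at -1). A call has 1 to 5 rows; each row shifts and turns the commanded pose from where the row before left it, along the tool's axes as they then stand; what a row does not reach is not made up. A row lasts 1/12 s, in which the tool goes at most 41.7 mm and 7.16 degrees, less where a joint would pass 70% of its speed; a pose out of reach is approached as far as the arm can. A call with a gripper value outside its range is refused whole. The fingers move at their own pace and stop on an object; the grip force is fixed at half the most. Time passes only in rows, so rows that do not move let the fingers close. It gives the time, the measured TCP pose, the force and the opening at its end, in the units of the state.
- r.get_state(): the state, without advancing time (a new reading comes with each control period).
- optics.grab_frame(name): name is "scene" or "top" or "wrist"; returns a dict with "img" (420x560x3 uint8, red, green, blue), "intrinsics" (3x3 intrinsics, pixels), "rvec" (rotation vector, rad) and "tvec" (3), from world to camera coordinates, as OpenCV has them. Camera axes: x right, y down, z forward; pixel columns grow to the right and rows downward; lengths in m; the calibration is good to about 2 mm. A picture is of the moment at which its call begins. There is no depth.
- job.finish_job(): hands the job in, once; it reports no verdict.
The state is a dict: "clock": time; "joints": joint angles; "qd": joint speeds; "joint_torque": joint torques, N m; "tool_pos": TCP position; "orientation": TCP orientation; "contact_force": force on the tool from outside, world axes, zero at the start; "torque": the same for the moment, N m; "grip_width": finger opening in m.
Only numpy, scipy, OpenCV 4.12 (cv2) and the standard library are available. Lean on these libraries where they do the work, as an engineer would, in place of code of your own. Each camera call takes 0.05 s, during which the arm holds its last target.

## Task

Push the cardboard file that sticks out of the front of the press all the way in against the back stop, then turn the brass thumbscrew clockwise (seen from above), stroke after stroke with the fingertips on its wings, until it stops and the plate rests on the file. Only push with the fingers: do not lift the file, leave everything else on the table where it is, and finish clear of it all.

Things in the scene. Friction and masses are not known exactly. Their poses are not given: they have to be found in the camera images.
- press: press fixed to the table, placed anew each time. Origin on the table under the screw axis; x from its open front (robot side) to the back stop, z up; all lengths in this frame. Grey bed 180 (x) x 230 (y) mm, top z = 18; side guides 156 apart, 12 high; stop face at x = +90. Blue bridge along y over x = 0: 50 wide, 216 long, top z = 89, on columns at y = +-100
- pillar_top (a point): top of the 16 mm thick steel pillar standing on the bridge behind the thumbscrew, at press x = +45, y = 0, z = 134 mm. It is only 4 mm outside the circle of the wings, so fingers cannot pass there; elsewhere the space round the screw is free
- file: rigid cardboard file, 180 (x) x 150 (y) x 24 mm, 0.3 to 0.65 kg, slides at 2 to 8 N, blue band near its front; origin under its centre, axes as the press's. It lies loose on the bed between the guides (3 mm play each side) and sticks out of the front by 35 to 60 mm
- file_mid (a point): centre of the cardboard file, half-way up. Home: x = 0, y = 0, z = 30 mm in the press frame, the file's front edge then flush with the bed's front
- wing (a joint): angle of the brass thumbscrew (rad), falls as it is turned clockwise seen from above; 0 = hard stop, plate resting on the file; starts about 1.3 to 1.8 turns loose. Light friction (0.05 N m, some 2 N at the wing); it stays where it is left, always at the same height; the plate sinks 8 mm a turn
- wing_tip (a point): point on one of two opposite wings, 26 mm from the axis, at mid-height (press z = 110.5 mm). Wings: upright blades 7 mm thick, from the 18 mm hub out to 33 mm from the axis, z = 97 to 127. This wing points along press +y at joint 0, else at angle pi/2 + joint value, counter-clockwise from press +x seen from above
- plate (a joint): height (m) of the aluminium pressure plate (150 x 145 x 8 mm, under the bridge) above its lowest position, on the file; driven by the thumbscrew only, 0.00127 m per rad. It starts 10 to 15 mm up, so the file slides freely under it; its steel rod then shows up to 8 mm above the wings
- weight: steel paper weight, 56 mm wide round base, 58 mm tall with a small knob, standing beside the press; origin under its base
- brush: dusting brush 170 mm long lying beside the press; origin under its middle
- spare_file: another, mustard yellow, rigid file 170 x 130 x 20 mm lying apart on the table (not to be used); origin under its centre
- clips: closed jar of clips, 56 mm wide, 70 mm tall; origin under its base
- stamp: wooden hand stamp, 40 mm wide base, 74 mm tall; origin under its base
- loupe: black loupe, 44 mm wide, 36 mm tall; origin under its base
- bone_folder: flat white bone folder 150 x 20 x 6 mm; origin under its centre
There are look-alikes about, which are no part of the job. What is shaped like the file but black or red is not meant.

How it is judged:
On the way, in this order (a step that is already met when the one before it is completed fails the run):
1. the file is pushed home against the back stop while the plate is still up (x of file_mid in the frame of press between -0.006 and 0.006 m and z of file_mid in the frame of press between 0.026 and 0.034 m and value of joint wing above 2 rad), for 0.2 s.
2. the thumbscrew is turned down to its stop (value of joint wing below 0.4 rad), for 0.2 s.
At the end, for the whole second after the job is handed in: File within 6 mm of home along the press and flat on the bed; thumbscrew within 0.4 rad of its stop, plate within 1 mm of fully down; all at rest; the other things not moved by 30 mm (x of file_mid in the frame of press between -0.006 and 0.006 m and z of file_mid in the frame of press between 0.026 and 0.034 m and value of joint wing below 0.4 rad and value of joint plate below 0.001 m and velocity of joint wing between -0.1 and 0.1 rad/s and linear speed of file below 0.01 m/s and distance of each of weight, brush, spare_file, clips, stamp, loupe, bone_folder from where it was at the start of the episode below 0.03 m); the robot touches nothing.
It fails at once if the file is lifted or tipped (z of file_mid in the frame of press above 0.038 m or angle between file_mid's own z axis and vertical above 0.12 rad).
It fails at once if another thing on the table is moved by 30 mm or more (distance of any of weight, brush, spare_file, clips, stamp, loupe, bone_folder from where it was at the start of the episode above 0.03 m).
It also fails if it takes over 67 s, if anything falls off the work surface, if the arm or the gripper's body presses on something with over 40 N, if the wrist force passes 120 N, or if a joint passes its speed limit or range.

## Working session

There is one attempt and no reset: what is moved stays moved. The work goes in short steps, Python scripts to look and compute and a shell command to move; the robot and the scene stay as the last step left them, time stands still between calls to the robot, and variables do not carry over. Pictures are saved under pics/ and viewed, and the job is handed in when it is done.

```bash
ls; mkdir -p pics
python3 - <<'E'
from rig import r, optics, job
import cv2
print(r.get_state())
for n in ("scene","top","wrist"):
    f=optics.grab_frame(n); cv2.imwrite(f"pics/a_{n}.png",f["img"][:,:,::-1]); print(n,f["intrinsics"],f["rvec"],f["tvec"])
E
```

```text
pics
{'clock': 0.0, 'joints': array([-1.17167438e+00,  9.18512767e-02,  1.23185795e+00, -2.62458472e-05,
        1.81981028e+00, -5.67069063e-02]), 'qd': array([-0.00068669,  0.00044339, -0.00074794, -0.00122915,  0.00253633,
       -0.00048256]), 'joint_torque': array([ 6.82558184e-04, -4.46442354e+01, -4.06447542e+01,  7.00822100e-02,
        2.91234883e-02, -1.60061077e-04]), 'tool_pos': array([ 0.26399559, -0.53847148,  0.2215272 ]), 'orientation': array([[-7.72230229e-04,  8.97899341e-01,  4.40200156e-01],
       [ 1.76552218e-03,  4.40200825e-01, -8.97897609e-01],
       [-9.99998143e-01,  8.37994643e-05, -1.92519759e-03]]), 'contact_force': array([0.17764171, 0.50392886, 0.08898236]), 'torque': array([ 0.02165946, -0.00064232,  0.00132121]), 'grip_width': 0.08761770396943142}
scene [[441.84309057   0.         279.91345502]
 [  0.         441.84309057 203.30849576]
 [  0.           0.           1.        ]] [ 1.70417332  1.92377312 -0.73132962] [ 0.09123456 -0.29909535  1.64072751]
top [[534.84233827   0.         284.17941064]
 [  0.         534.84233827 200.80982527]
 [  0.           0.           1.        ]] [ 2.13204422 -2.17938381  0.13139021] [0.00844702 0.52095694 1.9851815 ]
wrist [[298.34910633   0.         282.05550983]
 [  0.         298.34910633 211.39362992]
 [  0.           0.           1.        ]] [-2.47681383  1.54378439  0.20055395] [-0.59897343 -0.03076161  0.39066797]
```

View pics/a_scene.png

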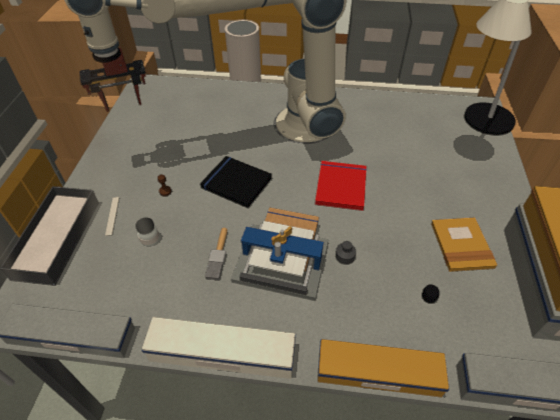

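View pics/a_top.png

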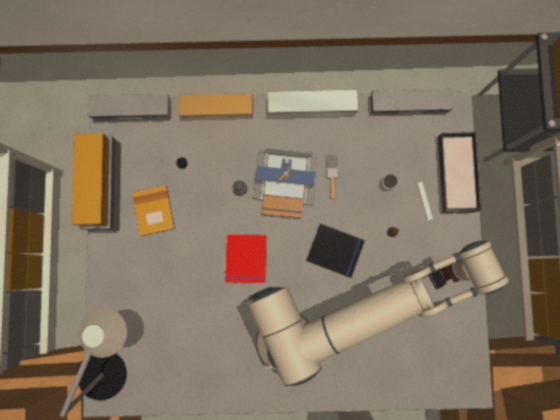

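View pics/a_wrist.png

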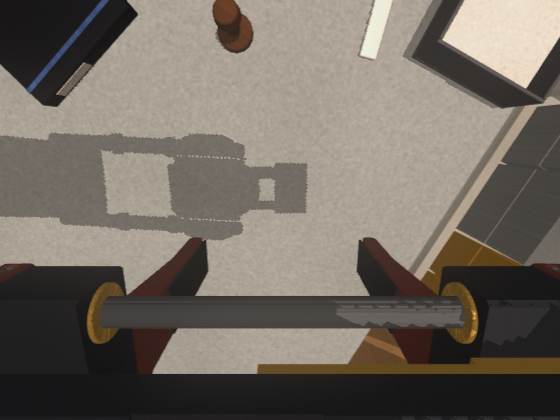

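The top view shows the press at about (285,180). The file with the blue band sticks out of its front at (283,207). The look-alikes are black (335,250), red (246,258) and the mustard spare (153,210). Only the orange one sits in the press, so it fits the description. I'll enlarge to confirm.

```bash
cat > h.py <<'E'
import numpy as np, cv2
from rig import r, optics, job
def cam(n):
    f=optics.grab_frame(n); return f
def ray(f,u,v,z):
    R,_=cv2.Rodrigues(f["rvec"]); K=f["intrinsics"]; t=np.array(f["tvec"]).ravel()
    d=R.T@np.linalg.inv(K)@np.array([u,v,1.]); c=-R.T@t
    return c+d*(z-c[2])/d[2]
def proj(f,P):
    p,_=cv2.projectPoints(np.array(P,float).reshape(-1,3),f["rvec"],f["tvec"],f["intrinsics"],None); return p[:,0]
def crop(f,u0,v0,w,h,s,name,pts=None):
    c=cv2.resize(np.ascontiguousarray(f["img"][v0:v0+h,u0:u0+w,::-1]),None,fx=s,fy=s,interpolation=cv2.INTER_CUBIC)
    if pts is not None:
        for p in pts:
            q=((p[0]-u0+.5)*s-.5,(p[1]-v0+.5)*s-.5); cv2.drawMarker(c,(int(round(q[0])),int(round(q[1]))),(0,255,0),cv2.MARKER_CROSS,8,1)
    cv2.imwrite(f"pics/{name}.png",c)
E
python3 - <<'E'
from h import *
f=cam("top"); crop(f,230,135,120,90,6,"b_top")
f=cam("scene"); crop(f,205,195,165,110,4,"b_scene")
E
```

```text
(no output)
```

View pics/b_top.png

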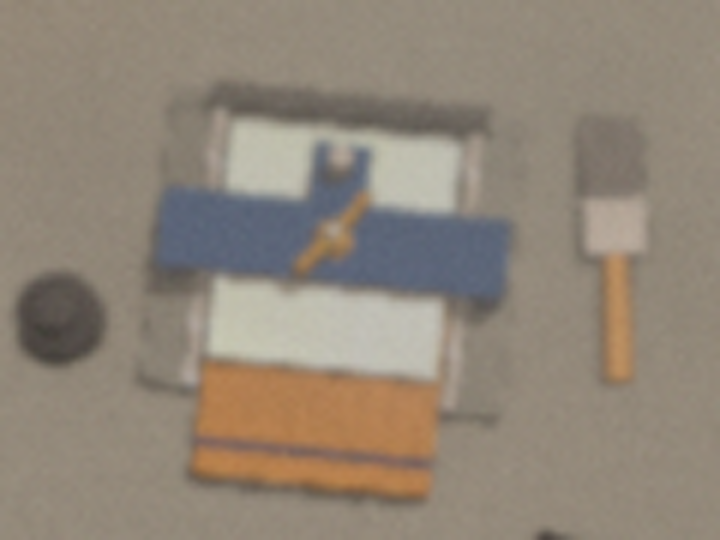

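View pics/b_scene.png

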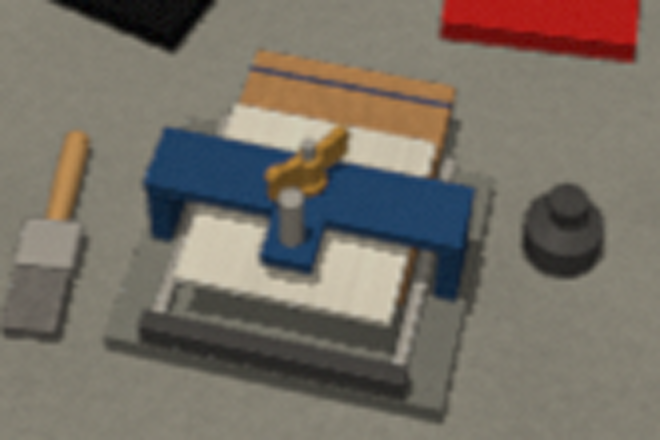

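The crops confirm the orange file with its blue band in the press. They also show the wings tilted and the pillar behind. Next I fit the press pose to the bridge and bed corners and the pillar top.

```bash
cat >> h.py <<'E'
def press(pose,P):
    x,y,a=pose; P=np.array(P,float).reshape(-1,3); c,s=np.cos(a),np.sin(a)
    return np.c_[x+c*P[:,0]-s*P[:,1], y+s*P[:,0]+c*P[:,1], P[:,2]]
def inv(pose,P):
    x,y,a=pose; P=np.array(P,float).reshape(-1,3); c,s=np.cos(a),np.sin(a); d=P-[x,y,0]
    return np.c_[c*d[:,0]+s*d[:,1], -s*d[:,0]+c*d[:,1], d[:,2]]
E
python3 - <<'E'
from h import *
from scipy.optimize import least_squares
T=cam("top"); S=cam("scene")
B=[[.025,.108,.089],[.025,-.108,.089],[-.025,-.108,.089],[-.025,.108,.089]]
top=np.array([[168,186],[512,222],[500,298],[155,265],[340,150],[135,380],[497,418]])
tp=B+[[.045,0,.134],[-.09,.115,.018],[-.09,-.115,.018]]
sc=np.array([[465,243],[148,182],[170,128],[475,188],[290,194]])
sp=B+[[.045,0,.134]]
tpx=(top+.5)/6-.5+[230,135]; spx=(sc+.5)/4-.5+[205,195]
for use in ("T","S","TS"):
    def res(q):
        e=[]
        if "T" in use: e.append((proj(T,press(q,tp))-tpx).ravel())
        if "S" in use: e.append((proj(S,press(q,sp))-spx).ravel())
        return np.concatenate(e)
    o=least_squares(res,[.6,0,0],loss="soft_l1"); print(use,o.x,np.abs(res(o.x)).max()); 
q=o.x; print(res(q).round(1).reshape(-1,2))
def cp(c): return (np.array(c)+.5)/6-.5+[230,135]
def cs(c): return (np.array(c)+.5)/4-.5+[205,195]
print("file front top edge", inv(q,[ray(T,*cp(c),.042) for c in([190,472],[428,492],[205,363],[440,380])]).round(4))
print("file front top edge S", inv(q,[ray(S,*cs(c),.042) for c in([258,52],[455,88])]).round(4))
for tips,F,c_ in (([[297,272],[368,194]],T,cp),([[268,182],[345,138]],S,cs)):
    w=inv(q,[ray(F,*c_(c),.12) for c in tips]); d=w[1]-w[0]; print("wing",w.round(4),np.degrees(np.arctan2(d[1],d[0])))
print("hub",inv(q,[ray(T,*cp([335,234]),.135),ray(S,*cs([308,147]),.135)]).round(4))
print("weight",inv(q,ray(T,*cp([60,325]),.0)),"brush",inv(q,[ray(T,*cp([618,380]),.01),ray(T,*cp([610,120]),.01)]))
E
```

```text
T [ 0.61064804 -0.00816927 -0.12905594] 0.9086225654451141
S [ 0.61402298 -0.00915166 -0.12353596] 0.9954213690625124
TS [ 0.6120738  -0.00864631 -0.12861047] 1.6697100327604062
[[-0.8 -0.9]
 [ 0.  -0.8]
 [ 0.7 -0.1]
 [-0.2 -0.8]
 [ 0.2  0.4]
 [ 0.5 -0.3]
 [ 0.3 -0.2]
 [ 0.1  0.4]
 [-0.6 -0.9]
 [-0.5 -1.7]
 [ 1.1 -1. ]
 [ 1.2  0. ]]
file front top edge [[-0.148   0.0741  0.042 ]
 [-0.1447 -0.0748  0.042 ]
 [-0.0788  0.0725  0.042 ]
 [-0.0738 -0.0751  0.042 ]]
file front top edge S [[-0.1394 -0.0767  0.042 ]
 [-0.1411  0.0716  0.042 ]]
wing [[-0.0279  0.0189  0.12  ]
 [ 0.0242 -0.0187  0.12  ]] -35.80516636326289
wing [[ 0.0301 -0.0218  0.12  ]
 [-0.0169  0.0178  0.12  ]] 139.86639728975126
hub [[-0.005  -0.0017  0.135 ]
 [ 0.0075 -0.001   0.135 ]]
weight [[-0.05874369  0.17001978  0.        ]] brush [[-0.05756705 -0.18815731  0.01      ]
 [ 0.10959494 -0.16695309  0.01      ]]
```

Run:
```python
from h import *
W=cam("wrist"); R,_=cv2.Rodrigues(W["rvec"]); c=-R.T@np.array(W["tvec"]).ravel()
s=r.get_state(); Ro=s["orientation"]; print("cam in tool",Ro.T@(c-s["tool_pos"]),"\n axes in tool\n",(Ro.T@R.T).round(3))
q=[.612,-.0086,-.1286]
p=press(q,[[-.19,0,.1]])[0]; print(p, "clock",s["clock"])
d=p-s["tool_pos"]; print("shift in tool axes cm",(Ro.T@d*100).round(1))
print("turn options: jaw now",np.degrees(np.arctan2(Ro[1,2],Ro[0,2])),"want",90+np.degrees(q[2]),-90+np.degrees(q[2]))
```

```text
cam in tool [-0.16306789  0.0691689  -0.0004503 ] 
 axes in tool
 [[ 0.    -0.253  0.967]
 [ 0.    -0.967 -0.253]
 [ 1.     0.     0.   ]]
[0.42356894 0.01576671 0.1       ] clock 0.4
shift in tool axes cm [ 12.3  38.7 -42.8]
turn options: jaw now -63.88384642398599 want 82.63176275461761 -97.36823724538239
```

The fingers will straddle the press y axis with the camera on the robot side. First I move in front of the press at the present height, then turn.

```bash
python3 -m pendant '[[0,2.58,-2.85,0,1],[0,2.58,-2.85,0,1],[0,2.58,-2.85,0,1],[0,2.58,-2.85,0,1],[0,2.58,-2.85,0,1]]'; python3 -m pendant '[[0,2.58,-2.85,0,1],[0,2.58,-2.85,0,1],[0,2.58,-2.85,0,1],[0,2.58,-2.85,0,1],[0,2.58,-2.85,0,1]]';python3 -m pendant '[[0,2.58,-2.85,0,1],[0,2.58,-2.85,0,1],[0,2.58,-2.85,0,1],[0,2.58,-2.85,0,1],[0,2.58,-2.85,0,1]]'
```

```text
clock: 0.82
tool_pos: [0.3173, -0.3524, 0.2225]
orientation: [[0.0, 0.898, 0.44], [-0.0, 0.44, -0.898], [-1.0, 0.0, 0.0]]
contact_force: [0.4, 0.2, 0.3]
grip_width: 0.0876
clock: 1.23
tool_pos: [0.3703, -0.1675, 0.2229]
orientation: [[0.001, 0.898, 0.44], [-0.0, 0.44, -0.898], [-1.0, 0.001, 0.001]]
contact_force: [0.7, 1.0, -0.8]
grip_width: 0.0879
clock: 1.65
tool_pos: [0.4235, 0.0174, 0.223]
orientation: [[0.001, 0.898, 0.44], [-0.0, 0.44, -0.898], [-1.0, 0.001, 0.001]]
contact_force: [0.8, -1.5, -0.1]
grip_width: 0.088
```

```bash
python3 -m pendant '[[0,0,0,-7,1],[0,0,0,-7,1],[0,0,0,-7,1],[0,0,0,-7,1],[0,0,0,-7,1]]'; python3 -m pendant '[[0,0,0,-7,1],[0,0,0,-7,1],[0,0,0,-7,1],[0,0,0,-7,1],[0,0,0,-7,1]]';python3 -m pendant '[[0,0,0,-7,1],[0,0,0,-7,1],[0,0,0,-7,1],[0,0,0,-7,1],[0,0,0,-7,1]]';python3 -m pendant '[[0,0,0,-7,1],[0,0,0,-7,1],[0,0,0,-7,1],[0,0,0,-7,1],[0,0,0,-6.5,1]]';python3 -m pendant '[[0,0,0,0,1],[0,0,0,0,1]]'
python3 - <<'E'
from h import *
W=cam("wrist"); cv2.imwrite("pics/c_wrist.png",W["img"][:,:,::-1])
s=r.get_state(); Ro=s["orientation"]; print(Ro.round(3), np.degrees(np.arctan2(Ro[1,2],Ro[0,2])))
E
```

```text
clock: 2.07
tool_pos: [0.4234, 0.0157, 0.2227]
orientation: [[0.0, 0.477, 0.879], [-0.0, 0.879, -0.477], [-1.0, 0.0, 0.0]]
contact_force: [-0.3, 0.5, 1.1]
grip_width: 0.0876
clock: 2.48
tool_pos: [0.4234, 0.0155, 0.2228]
orientation: [[0.0, -0.113, 0.994], [0.0, 0.994, 0.113], [-1.0, -0.0, 0.0]]
contact_force: [-0.1, -0.4, 0.1]
grip_width: 0.0877
clock: 2.9
tool_pos: [0.4234, 0.0154, 0.2227]
orientation: [[0.0, -0.662, 0.749], [-0.0, 0.749, 0.662], [-1.0, -0.0, 0.0]]
contact_force: [-0.2, -0.4, -0.2]
grip_width: 0.088
clock: 3.32
tool_pos: [0.4234, 0.0154, 0.2228]
orientation: [[0.0, -0.97, 0.243], [0.0, 0.243, 0.97], [-1.0, -0.0, 0.0]]
contact_force: [0.4, 1.0, -0.9]
grip_width: 0.0883
clock: 3.48
tool_pos: [0.4234, 0.0154, 0.2227]
orientation: [[0.0, -0.968, 0.252], [-0.0, 0.252, 0.968], [-1.0, -0.0, 0.0]]
contact_force: [-0.2, 0.2, -0.6]
grip_width: 0.0877
[[ 0.    -0.968  0.252]
 [-0.     0.252  0.968]
 [-1.    -0.     0.   ]] 75.40746944271567
```

View pics/c_wrist.png

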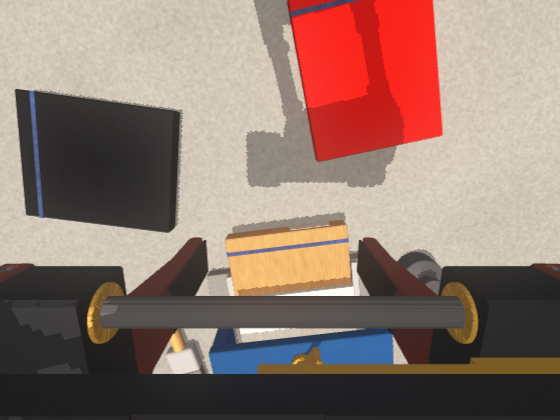

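The wrist view shows the file's front edge near (228,238)–(347,222) between the fingers and the blue bridge below it. The turn is 7° short, so I turn the rest and re-measure.

```bash
python3 -m pendant '[[0,0,0,-7.1,1],[0,0,0,0,1]]'
python3 - <<'E'
from h import *
W=cam("wrist"); crop(W,190,200,200,150,4,"d_wrist"); np.savez("d.npz",**W)
E
```

```text
clock: 3.7
tool_pos: [0.4234, 0.0154, 0.2227]
orientation: [[0.0, -0.992, 0.125], [-0.0, 0.125, 0.992], [-1.0, -0.0, -0.0]]
contact_force: [0.9, -0.1, 0.3]
grip_width: 0.0875
```

View pics/d_wrist.png

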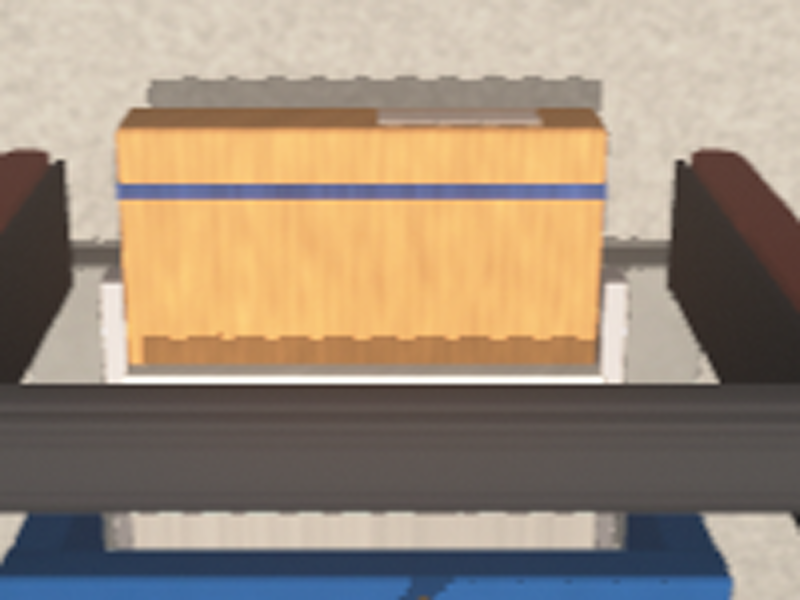

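Run:
```python
from h import *
W=dict(np.load("d.npz")); q=[.612,-.0086,-.1286]
c=lambda p:(np.array(p)+.5)/4-.5+[190,200]
print("file", inv(q,[ray(W,*c(p),.042) for p in([118,128],[605,128])]).round(4))
print("guides in", inv(q,[ray(W,*c(p),.030) for p in([121,283],[602,283])]).round(4))
print("bed front", inv(q,[ray(W,*c(p),.018) for p in([90,262],[640,262],[90,242],[640,242])]).round(4))
print("bridge top front?", inv(q,[ray(W,*c(p),.089) for p in([0,577],[733,577])]).round(4))
print("tcp",inv(q,r.get_state()["tool_pos"]).round(4))
```

```text
file [[-0.1434 -0.0761  0.042 ]
 [-0.1438  0.0716  0.042 ]]
guides in [[-0.0862 -0.0804  0.03  ]
 [-0.0868  0.076   0.03  ]]
bed front [[-0.088  -0.0931  0.018 ]
 [-0.0887  0.0909  0.018 ]
 [-0.0953 -0.0927  0.018 ]
 [-0.0959  0.0904  0.018 ]]
bridge top front? [[-0.0215 -0.1069  0.089 ]
 [-0.0222  0.1064  0.089 ]]
tcp [[-0.1901 -0.0003  0.2226]]
```

Independent wrist measurements agree with the fit to about 2 mm: the file front is at −143.6 mm, so it sticks out 53 mm. Now I descend in front of the file.

```bash
python3 -m pendant '[[3.9,0,0,0,1],[3.9,0,0,0,1],[3.9,0,0,0,1],[3.9,0,0,0,1],[3.8,0,0,0,1]]'; python3 -m pendant '[[0,-1.5,0,0,1],[0,-1,0,0,1],[0,0,0,0,1]]'
```

```text
clock: 4.17
tool_pos: [0.4231, 0.0155, 0.0268]
orientation: [[0.0, -0.991, 0.132], [-0.0, 0.132, 0.991], [-1.0, -0.0, 0.0]]
contact_force: [0.9, 0.2, 0.2]
grip_width: 0.0878
clock: 4.42
tool_pos: [0.4483, 0.0121, 0.0273]
orientation: [[-0.002, -0.991, 0.132], [0.0, 0.132, 0.991], [-1.0, 0.002, -0.0]]
contact_force: [-0.5, -0.4, 0.1]
grip_width: 0.088
```

```bash
python3 -m pendant '[[0,-0.6,0,0,1],[0,-0.6,0,0,1],[0,-0.6,0,0,1],[0,-0.6,0,0,1]]';  python3 -m pendant '[[0,-0.6,0,0,1],[0,-0.6,0,0,1],[0,-0.6,0,0,1],[0,0,0,0,1]]'
python3 - <<'E'
from h import *
q=[.612,-.0086,-.1286]; print("tcp",inv(q,r.get_state()["tool_pos"]).round(4))
W=cam("wrist"); crop(W,140,180,280,150,2.8,"e_wrist")
E
```

```text
clock: 4.75
tool_pos: [0.4719, 0.0094, 0.0293]
orientation: [[-0.001, -0.992, 0.128], [0.0, 0.128, 0.992], [-1.0, 0.001, 0.0]]
contact_force: [-6.1, 0.7, 3.8]
grip_width: 0.0882
clock: 5.08
tool_pos: [0.4909, 0.0069, 0.0293]
orientation: [[0.001, -0.992, 0.128], [0.0, 0.128, 0.992], [-1.0, -0.001, 0.0]]
contact_force: [0.4, 0.1, -0.2]
grip_width: 0.0879
tcp [[-0.1221 -0.0002  0.0293]]
```

View pics/e_wrist.png

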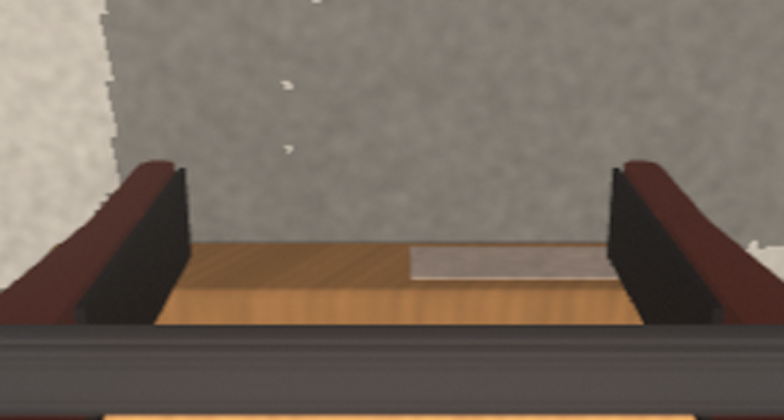

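The fingers bear on the front face and the file slides straight. I carry on towards the stop, watching the force.

```bash
python3 -m pendant '[[0,-0.5,0,0,1],[0,-0.5,0,0,1],[0,-0.5,0,0,1]]';  python3 -m pendant '[[0,-0.3,0,0,1],[0,-0.2,0,0,1]]'; python3 -m pendant '[[0,-0.2,0,0,1]]'
```

```text
clock: 5.38
tool_pos: [0.504, 0.0052, 0.0291]
orientation: [[-0.002, -0.992, 0.127], [0.0, 0.127, 0.992], [-1.0, 0.002, -0.0]]
contact_force: [-5.9, 0.6, 5.2]
grip_width: 0.0879
clock: 5.55
tool_pos: [0.5091, 0.0045, 0.0291]
orientation: [[-0.002, -0.992, 0.127], [0.0, 0.127, 0.992], [-1.0, 0.002, -0.0]]
contact_force: [-7.1, 0.9, 5.4]
grip_width: 0.0879
clock: 5.63
tool_pos: [0.5109, 0.0043, 0.0291]
orientation: [[-0.002, -0.992, 0.127], [0.0, 0.127, 0.992], [-1.0, 0.002, -0.0]]
contact_force: [-6.8, 0.9, 5.1]
grip_width: 0.088
```

```bash
python3 -m pendant '[[0,-0.15,0,0,1]]';  python3 -m pendant '[[0,-0.15,0,0,1]]'; python3 -m pendant '[[0,-0.15,0,0,1]]'
```

```text
clock: 5.72
tool_pos: [0.5124, 0.0041, 0.0291]
orientation: [[-0.002, -0.992, 0.127], [0.0, 0.127, 0.992], [-1.0, 0.002, -0.0]]
contact_force: [-8.3, 0.8, 4.9]
grip_width: 0.0874
clock: 5.8
tool_pos: [0.5138, 0.0039, 0.0291]
orientation: [[-0.002, -0.992, 0.127], [0.0, 0.127, 0.992], [-1.0, 0.002, -0.0]]
contact_force: [-7.2, 0.5, 5.4]
grip_width: 0.088
clock: 5.88
tool_pos: [0.514, 0.0039, 0.0292]
orientation: [[-0.006, -0.992, 0.127], [0.001, 0.127, 0.992], [-1.0, 0.006, -0.0]]
contact_force: [-18.6, 1.9, 13.1]
grip_width: 0.0875
```

The force jumped from 7 to 19 N and the advance stopped at press x ≈ −98.6 mm (TCP). The file is against the stop, so I back off, rise and check.

```bash
python3 -m pendant '[[0,0.5,0,0,1],[0,2,0,0,1],[0,3,0,0,1],[0,3,0,0,1],[-2,2,0,0,1]]';  python3 -m pendant '[[-4,0,0,0,1],[-4,0,0,0,1],[-4,0,0,0,1],[-4,0,0,0,1],[-1,0,0,0,1]]'
python3 - <<'E'
from h import *
q=[.612,-.0086,-.1286]; print("tcp",inv(q,r.get_state()["tool_pos"]).round(4))
W=cam("wrist"); crop(W,190,200,200,150,4,"f_wrist"); np.savez("f.npz",**W)
T=cam("top"); crop(T,230,135,120,90,6,"f_top")
S=cam("scene"); crop(S,205,195,165,110,4,"f_scene")
E
```

```text
clock: 6.3
tool_pos: [0.408, 0.0172, 0.0447]
orientation: [[-0.007, -0.992, 0.127], [0.0, 0.127, 0.992], [-1.0, 0.007, -0.001]]
contact_force: [-0.2, 0.1, -0.8]
grip_width: 0.088
clock: 6.72
tool_pos: [0.4139, 0.0168, 0.2263]
orientation: [[0.012, -0.992, 0.127], [-0.001, 0.127, 0.992], [-1.0, -0.012, 0.001]]
contact_force: [0.2, 0.9, 0.8]
grip_width: 0.0878
tcp [[-1.997e-01 -2.000e-04  2.263e-01]]
```

View pics/f_wrist.png

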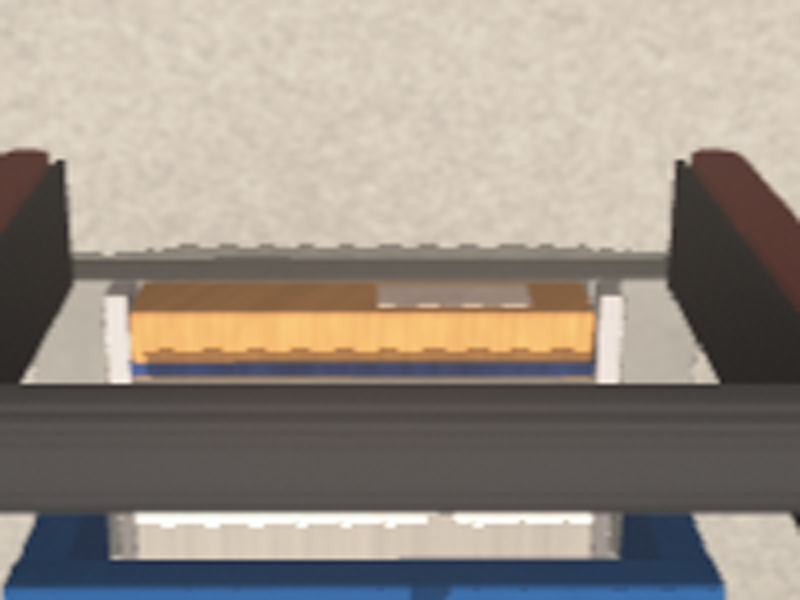

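View pics/f_scene.png

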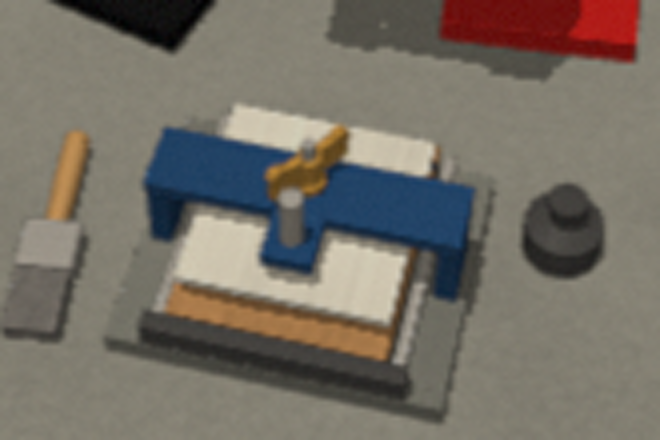

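The scene shot shows the file pushed up to the back stop and the wrist shot shows its front flush with the bed front. Next I move over the screw axis and turn so that the fingers straddle the wings, then take a close wrist view to refine the axis.

```bash
python3 - <<'E'
from h import *
W=dict(np.load("f.npz")); q=[.612,-.0086,-.1286]
c=lambda p:(np.array(p)+.5)/4-.5+[190,200]
print("file", inv(q,[ray(W,*c(p),.042) for p in([132,310],[592,310])]).round(4))
print("bed", inv(q,[ray(W,*c(p),.018) for p in([90,256],[650,256],[90,278],[650,278])]).round(4))
E
python3 -m pendant '[[0,-4,0,0,1],[0,-4,0,0,1],[0,-4,0,0,1],[0,-4,0,0,1],[0,-4,0,0,1]]'; python3 -m pendant '[[0,0,0,7,1],[0,0,0,7,1],[0,0,0,7,1],[0,0,0,7,1],[0,0,0,7,1]]';python3 -m pendant '[[0,0,0,7,1],[0,0,0,7,1],[0,0,0,7,1],[0,0,0,7,1],[0,0,0,0,1]]'
python3 - <<'E'
from h import *
q=[.612,-.0086,-.1286]; s=r.get_state(); Ro=s["orientation"]
print("tcp",inv(q,s["tool_pos"]).round(4),Ro.round(3),"jaw",np.degrees(np.arctan2(Ro[1,2],Ro[0,2])), s["joints"].round(2))
W=cam("wrist"); cv2.imwrite("pics/g_wrist.png",W["img"][:,:,::-1]); np.savez("g.npz",**W); crop(W,200,140,180,130,4.4,"g_crop",proj(W,[s["tool_pos"],s["tool_pos"]+Ro[:,0]*.09]))
E
```

```text
file [[-0.0879 -0.0757  0.042 ]
 [-0.088   0.0719  0.042 ]]
bed [[-0.0954 -0.0941  0.018 ]
 [-0.0955  0.0954  0.018 ]
 [-0.0872 -0.0946  0.018 ]
 [-0.0873  0.096   0.018 ]]
clock: 7.28
tool_pos: [0.6113, -0.0087, 0.2147]
orientation: [[-0.004, -0.992, 0.127], [0.0, 0.127, 0.992], [-1.0, 0.004, -0.0]]
contact_force: [-0.4, -0.9, 1.5]
grip_width: 0.0879
clock: 7.7
tool_pos: [0.6097, -0.0084, 0.2144]
orientation: [[-0.006, -0.736, 0.677], [0.0, 0.677, 0.736], [-1.0, 0.004, -0.003]]
contact_force: [0.1, 0.1, 0.2]
grip_width: 0.0879
clock: 8.12
tool_pos: [0.6096, -0.0084, 0.2151]
orientation: [[-0.005, -0.333, 0.943], [0.0, 0.943, 0.333], [-1.0, 0.002, -0.004]]
contact_force: [-0.8, -0.3, 0.2]
grip_width: 0.0879
tcp [[-2.400e-03 -2.000e-04  2.151e-01]] [[-0.005 -0.333  0.943]
 [ 0.     0.943  0.333]
 [-1.     0.002 -0.004]] jaw 19.453876881822683 [-0.07  0.12  1.21 -0.    1.81 -0.41]
```

View pics/g_wrist.png

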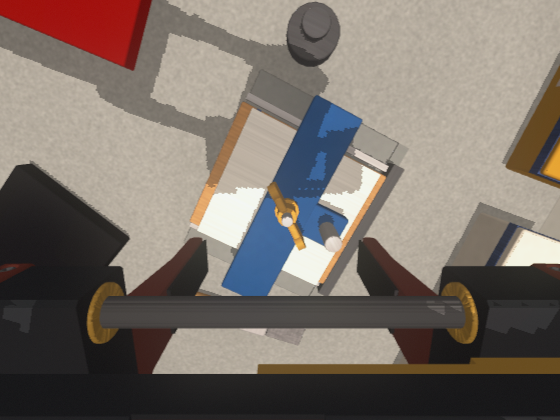

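View pics/g_crop.png

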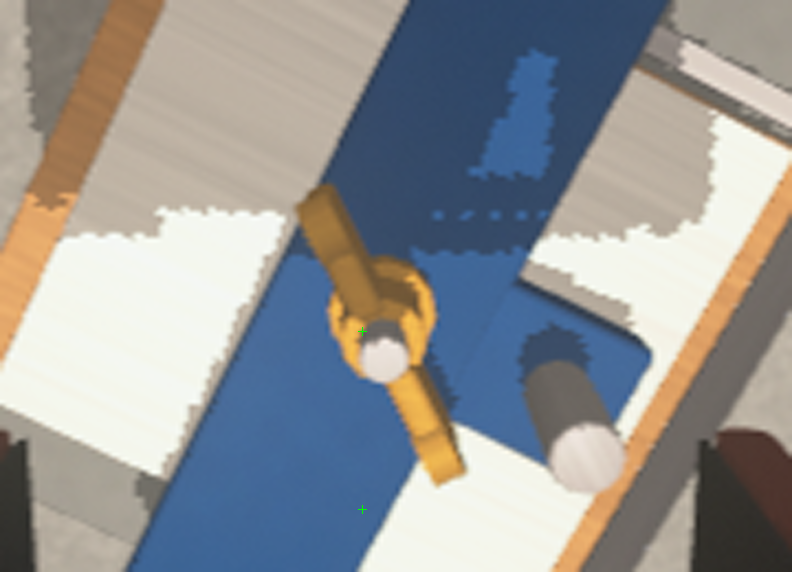

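Run:
```python
from h import *
W=dict(np.load("g.npz")); q=np.array([.612,-.0086,-.1286]); s=r.get_state(); Ro=s["orientation"]
c=lambda p:(np.array(p)+.5)/4.4-.5+[200,140]
pil=ray(W,*c([588,458]),.134); rod=ray(W,*c([383,358]),.133)
print("pillar",pil, inv(q,pil),"expected",press(q,[.045,0,.134]))
print("rod",rod,inv(q,rod),"dist",np.linalg.norm((pil-rod)[:2]),"dir",np.degrees(np.arctan2(*(pil-rod)[1::-1])))
w=np.array([ray(W,*c(p),.127) for p in([314,193],[447,474])]); print(w,inv(q,w),w.mean(0),np.linalg.norm(w[1]-w[0]),"wing dir world",np.degrees(np.arctan2(*(w[1]-w[0])[1::-1])))
# bridge top corner points
```

```text
pillar [ 0.65918556 -0.0157198   0.134     ] [[ 0.047709   -0.00100966  0.134     ]] expected [[ 0.65662841 -0.01437106  0.134     ]]
rod [ 0.61414754 -0.01013987  0.133     ] [[ 0.00232729 -0.00125174  0.133     ]] dist 0.04538235971613796 dir -7.062606431914134
[[ 0.59105865  0.01503362  0.127     ]
 [ 0.63543252 -0.0306555   0.127     ]] [[-0.02379934  0.02075282  0.127     ]
 [ 0.02606755 -0.01886825  0.127     ]] [ 0.61324558 -0.00781094  0.127     ] 0.06369094663927538 wing dir world -45.83666532865002
```

The wrist view gives rod top (383,358) and pillar top (588,458) in the crop. They are 45.4 mm apart at −7.1°, which matches 45 mm. The wings run at −45.8° in the world, joint ≈ 592°. The screw axis is at (0.614, −0.0097). Now I centre and set a 32 mm gap, so the fingers span a radius of 16 to about 31 mm, inside the pillar.

```bash
python3 -m pendant '[[0,-0.27,0.43,0,-0.27],[0,0,0,0,-0.27],[2,0,0,0,-0.27],[2,0,0,0,-0.27],[0,0,0,0,-0.27]]';python3 -m pendant '[[0,0,0,0,-0.27],[0,0,0,0,-0.27]]'
python3 - <<'E'
from h import *
s=r.get_state(); Ro=s["orientation"]; ax=np.array([.614,-.0097]); p=s["tool_pos"]; z=.107
e=p+Ro[:,0]*(p[2]-z); d=np.r_[ax-e[:2],0]; print(Ro.round(4),"err at depth mm",d*1e3,"tool",Ro.T@d*1e2)
W=cam("wrist"); crop(W,180,140,200,150,4,"h_crop",proj(W,[[.614,-.0097,.127],[.614,-.0097,.107]]))
E
```

```text
clock: 8.58
tool_pos: [0.6139, -0.0095, 0.1735]
orientation: [[-0.007, -0.339, 0.941], [0.001, 0.941, 0.339], [-1.0, 0.003, -0.007]]
contact_force: [-0.9, -0.5, -1.0]
grip_width: 0.0578
clock: 8.75
tool_pos: [0.6156, -0.0096, 0.1795]
orientation: [[0.001, -0.338, 0.941], [-0.0, 0.941, 0.338], [-1.0, -0.0, 0.001]]
contact_force: [-0.1, 0.6, 0.2]
grip_width: 0.0445
[[ 6.000e-04 -3.381e-01  9.411e-01]
 [-0.000e+00  9.411e-01  3.381e-01]
 [-1.000e+00 -2.000e-04  5.000e-04]] err at depth mm [-1.60189895 -0.1335982   0.        ] tool [-9.35261553e-05  4.15863134e-02 -1.55273491e-01]
```

View pics/h_crop.png

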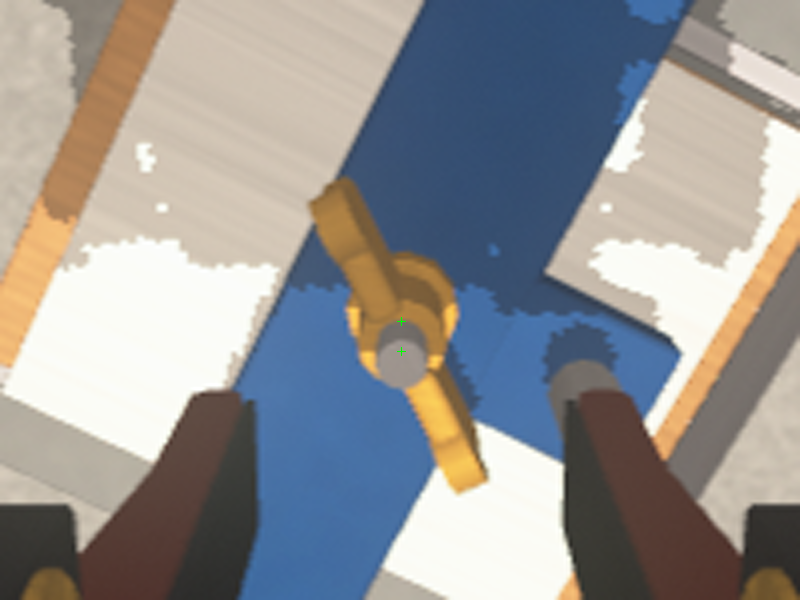

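```bash
python3 -m pendant '[[0,0.04,-0.16,0,-0.27],[1.5,0,0,0,-0.27],[1.5,0,0,0,-0.27],[0,0,0,0,-0.27]]'
python3 - <<'E'
from h import *
s=r.get_state(); Ro=s["orientation"]; ax=np.array([.614,-.0097]); p=s["tool_pos"]; print(s["grip_width"])
e=p+Ro[:,0]*(p[2]-.107); d=np.r_[ax-e[:2],0]; print("err at depth mm",d*1e3,"tool",Ro.T@d*1e2,p[2],"jaw",np.degrees(np.arctan2(Ro[1,2],Ro[0,2])))
W=cam("wrist"); crop(W,180,140,200,150,4,"i_crop",proj(W,[[.614,-.0097,.127]]))
E
```

```text
clock: 9.13
tool_pos: [0.6128, -0.0097, 0.1465]
orientation: [[-0.003, -0.338, 0.941], [0.0, 0.941, 0.338], [-1.0, 0.001, -0.003]]
contact_force: [-0.1, -0.6, 0.1]
grip_width: 0.0321
0.03213583765102321
err at depth mm [ 1.2879369 -0.0307951  0.       ] tool [-0.0004013  -0.04637326  0.12019425] 0.14647239523966996 jaw 19.72798738058421
```

View pics/i_crop.png

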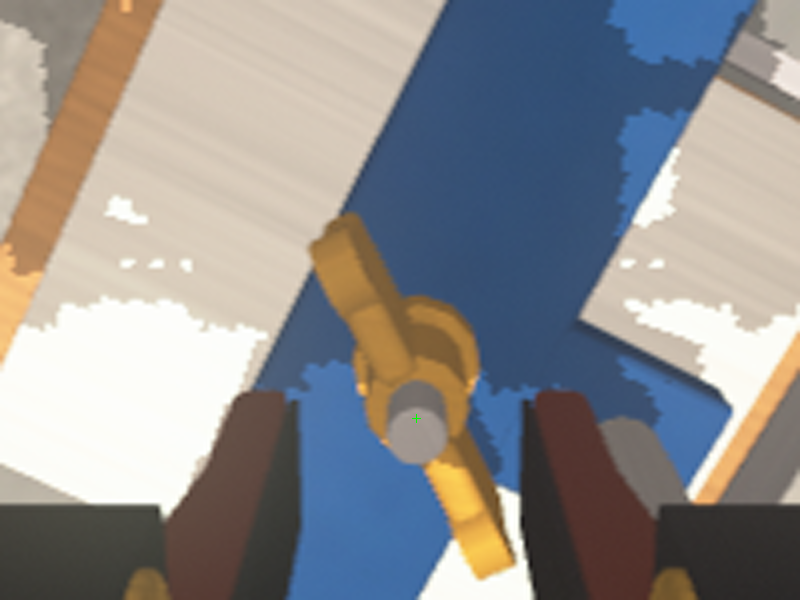

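The fingers stand to either side of the screw, the wings are free between them and the pillar is outside. I correct by 1.2 mm and descend.

```bash
python3 -m pendant '[[0,-0.04,0.12,0,-0.27],[2,0,0,0,-0.27],[1.95,0,0,0,-0.27],[0,0,0,0,-0.27]]'; python3 -m pendant '[[0,0,0,5,-0.27],[0,0,0,5,-0.27]]'; python3 -m pendant '[[0,0,0,5,-0.27],[0,0,0,5,-0.27]]'; python3 -c "
from h import *
s=r.get_state();print(s['torque'])"
```

```text
clock: 9.52
tool_pos: [0.6139, -0.0096, 0.1064]
orientation: [[-0.004, -0.337, 0.941], [0.0, 0.941, 0.337], [-1.0, 0.002, -0.004]]
contact_force: [-0.2, -0.1, -0.4]
grip_width: 0.0321
clock: 9.68
tool_pos: [0.6155, -0.0097, 0.1109]
orientation: [[0.001, -0.165, 0.986], [-0.0, 0.986, 0.165], [-1.0, -0.0, 0.001]]
contact_force: [0.0, -0.1, 0.2]
grip_width: 0.0322
clock: 9.85
tool_pos: [0.6156, -0.0101, 0.1115]
orientation: [[0.002, 0.009, 1.0], [-0.001, 1.0, -0.009], [-1.0, -0.001, 0.002]]
contact_force: [-0.4, -2.5, -0.5]
grip_width: 0.0323
[-0.42225495  0.11215337  0.02047216]
```

```bash
python3 -m pendant '[[0.4,0,-0.13,5,-0.27],[0,0,0,5,-0.27]]'; python3 -m pendant '[[0,0,0,5,-0.27],[0,0,0,5,-0.27]]'; python3 -c "
from h import *
s=r.get_state();print(s['torque'])
W=cam('wrist');crop(W,180,140,200,150,4,'j')"
```

```text
clock: 10.02
tool_pos: [0.6141, -0.0103, 0.1073]
orientation: [[0.002, 0.183, 0.983], [-0.001, 0.983, -0.183], [-1.0, -0.001, 0.002]]
contact_force: [-1.4, -1.0, 0.9]
grip_width: 0.032
clock: 10.18
tool_pos: [0.6142, -0.0103, 0.1074]
orientation: [[0.002, 0.351, 0.936], [-0.001, 0.936, -0.351], [-1.0, -0.0, 0.002]]
contact_force: [-1.3, -1.1, -1.0]
grip_width: 0.0321
[-0.31918944  0.10564443  0.09352111]
```

View pics/j.png

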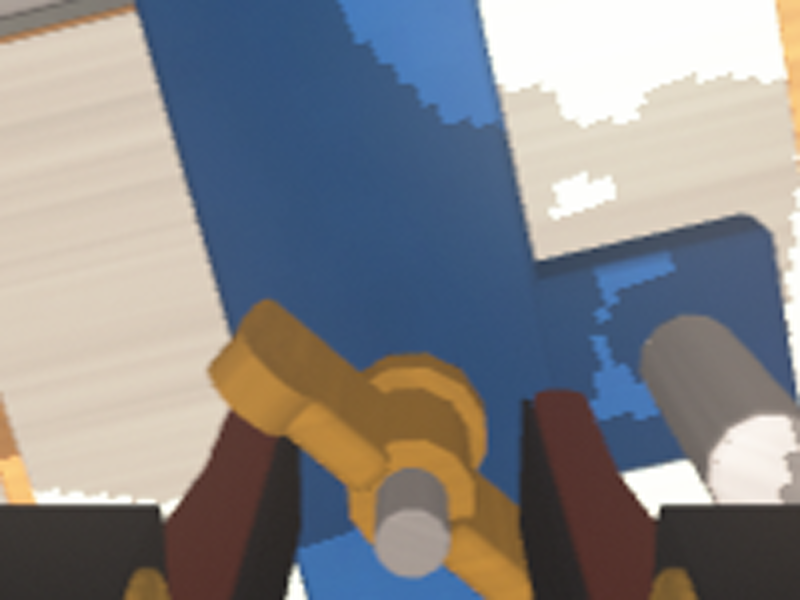

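The fingertips bear on both wings (left wing tip at (240,370)). The right finger has room past the pillar (720,460). I continue the stroke.

```bash
python3 -m pendant '[[0,0,0,6,-0.27],[0,0,0,6,-0.27],[0,0,0,6,-0.27],[0,0,0,6,-0.27],[0,0,0,6,-0.27]]';python3 -m pendant '[[0,0,0,7,-0.27],[0,0,0,7,-0.27],[0,0,0,7,-0.27],[0,0,0,7,-0.27],[0,0,0,7,-0.27]]';python3 -m pendant '[[0,0,0,7,-0.27],[0,0,0,7,-0.27],[0,0,0,7,-0.27],[0,0,0,7,-0.27],[0,0,0,7,-0.27]]';python3 -m pendant '[[0,0,0,7,-0.27],[0,0,0,7,-0.27],[0,0,0,7,-0.27],[0,0,0,6,-0.27],[0,0,0,0,-0.27]]'; python3 -c "
from h import *
s=r.get_state();Ro=s['orientation'];print(s['torque'],s['joints'],'jaw',np.degrees(np.arctan2(Ro[1,2],Ro[0,2])))
W=cam('wrist');crop(W,180,140,200,150,4,'k')"
```

```text
clock: 10.65
tool_pos: [0.6143, -0.0102, 0.1073]
orientation: [[0.002, 0.771, 0.636], [-0.001, 0.636, -0.771], [-1.0, 0.001, 0.002]]
contact_force: [-0.5, -1.0, 1.4]
grip_width: 0.0321
clock: 11.07
tool_pos: [0.6145, -0.0102, 0.1074]
orientation: [[0.003, 0.997, 0.078], [-0.001, 0.078, -0.997], [-1.0, 0.002, 0.001]]
contact_force: [0.6, -3.1, 0.3]
grip_width: 0.032
clock: 11.48
tool_pos: [0.6146, -0.0104, 0.1074]
orientation: [[0.003, 0.861, -0.508], [-0.001, -0.508, -0.861], [-1.0, 0.003, -0.0]]
contact_force: [0.1, -3.0, 0.5]
grip_width: 0.0323
clock: 11.9
tool_pos: [0.6146, -0.0103, 0.1073]
orientation: [[0.003, 0.539, -0.843], [-0.001, -0.843, -0.539], [-1.0, 0.002, -0.002]]
contact_force: [0.0, -1.5, 0.7]
grip_width: 0.032
[-0.18822092 -0.01800791  0.04787744] [-7.16097084e-02  1.35153040e-01  1.38721642e+00 -7.29489068e-04
  1.61637779e+00  2.50115919e+00] jaw -147.41064256243925
```

View pics/k.png

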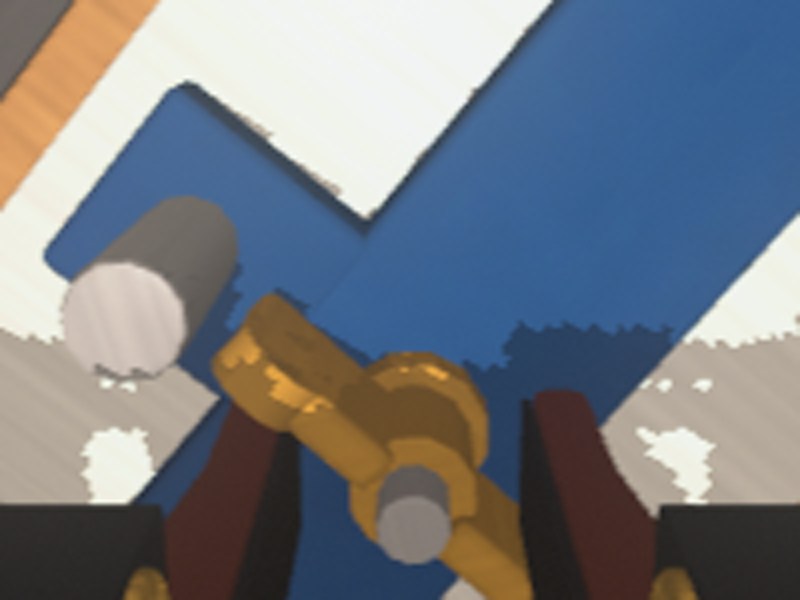

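The first stroke is done: the wings turned about 144° and the force stayed below 4 N. Now I back off, lift, turn back by about 203° and look.

```bash
python3 -m pendant '[[0,0,0,-6,-0.27],[-2,0,0,-6,-0.27],[-2,0,0,-6,-0.27],[0,0,0,-7,-0.27],[0,0,0,-7,-0.27]]';python3 -m pendant '[[0,0,0,-7,-0.27],[0,0,0,-7,-0.27],[0,0,0,-7,-0.27],[0,0,0,-7,-0.27],[0,0,0,-7,-0.27]]';python3 -m pendant '[[0,0,0,-7,-0.27],[0,0,0,-7,-0.27],[0,0,0,-7,-0.27],[0,0,0,-7,-0.27],[0,0,0,-7,-0.27]]';python3 -m pendant '[[0,0,0,-7,-0.27],[0,0,0,-7,-0.27],[0,0,0,-7,-0.27],[0,0,0,-7,-0.27],[0,0,0,-7,-0.27]]';python3 -m pendant '[[0,0,0,-7,-0.27],[0,0,0,-7,-0.27],[0,0,0,-7,-0.27],[0,0,0,-7,-0.27],[0,0,0,-7,-0.27]]';python3 -m pendant '[[0,0,0,-7,-0.27],[0,0,0,-7,-0.27],[0,0,0,-7,-0.27],[0,0,0,-7,-0.27],[0,0,0,0,-0.27]]'; python3 -c "
from h import *
s=r.get_state();Ro=s['orientation'];print(s['tool_pos'],Ro.round(3),'jaw',np.degrees(np.arctan2(Ro[1,2],Ro[0,2])))
W=cam('wrist');crop(W,180,140,200,150,4,'l',proj(W,[[.614,-.0097,.127]]))"
```

```text
clock: 12.37
tool_pos: [0.6148, -0.0093, 0.1482]
orientation: [[0.004, 0.909, -0.417], [0.0, -0.417, -0.909], [-1.0, 0.004, -0.002]]
contact_force: [-0.3, -0.1, -0.2]
grip_width: 0.032
clock: 12.78
tool_pos: [0.6139, -0.0092, 0.1461]
orientation: [[0.001, 0.984, 0.18], [0.001, 0.18, -0.984], [-1.0, 0.001, -0.0]]
contact_force: [-0.1, -0.4, -0.2]
grip_width: 0.0319
clock: 13.2
tool_pos: [0.6139, -0.0092, 0.146]
orientation: [[0.001, 0.702, 0.712], [0.001, 0.712, -0.702], [-1.0, 0.001, 0.0]]
contact_force: [0.1, 0.3, -1.0]
grip_width: 0.0321
clock: 13.62
tool_pos: [0.6139, -0.0092, 0.146]
orientation: [[0.001, 0.167, 0.986], [0.001, 0.986, -0.167], [-1.0, 0.001, 0.001]]
contact_force: [-0.3, 0.5, -0.3]
grip_width: 0.0317
clock: 14.03
tool_pos: [0.6139, -0.0092, 0.146]
orientation: [[0.001, -0.429, 0.904], [0.001, 0.904, 0.429], [-1.0, 0.0, 0.001]]
contact_force: [-0.1, 0.4, 0.3]
grip_width: 0.0323
clock: 14.45
tool_pos: [0.6139, -0.0093, 0.146]
orientation: [[0.001, -0.801, 0.599], [0.001, 0.599, 0.801], [-1.0, -0.0, 0.001]]
contact_force: [0.4, 0.3, 0.0]
grip_width: 0.0323
[ 0.61387441 -0.00931238  0.14596084] [[ 0.001 -0.801  0.599]
 [ 0.001  0.599  0.801]
 [-1.    -0.     0.001]] jaw 53.23389129065906
```

View pics/l.png

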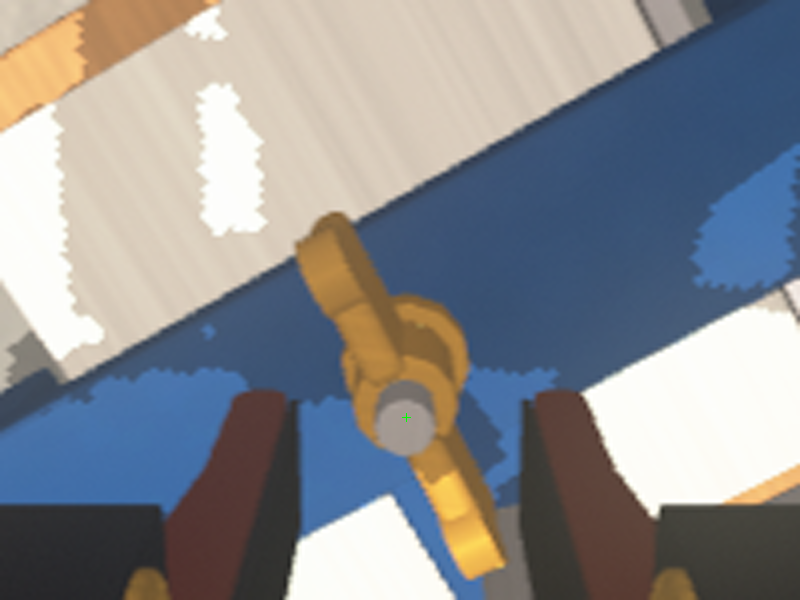

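Same geometry as before, with the wings free between the fingers. I descend and do the second stroke of 200°.

```bash
python3 -m pendant '[[2,0,0,0,-0.27],[1.9,0,0,0,-0.27],[0,0,0,5,-0.27],[0,0,0,5,-0.27],[0,0,0,5,-0.27]]';python3 -m pendant '[[0,0,0,7,-0.27],[0,0,0,7,-0.27],[0,0,0,7,-0.27],[0,0,0,7,-0.27],[0,0,0,7,-0.27]]';python3 -m pendant '[[0,0,0,7,-0.27],[0,0,0,7,-0.27],[0,0,0,7,-0.27],[0,0,0,7,-0.27],[0,0,0,7,-0.27]]';python3 -m pendant '[[0,0,0,7,-0.27],[0,0,0,7,-0.27],[0,0,0,7,-0.27],[0,0,0,7,-0.27],[0,0,0,7,-0.27]]'
```

```text
clock: 14.92
tool_pos: [0.6135, -0.0094, 0.1059]
orientation: [[-0.001, -0.607, 0.795], [0.0, 0.795, 0.607], [-1.0, 0.001, -0.0]]
contact_force: [0.4, 0.6, -0.5]
grip_width: 0.032
clock: 15.33
tool_pos: [0.6138, -0.0101, 0.1063]
orientation: [[0.0, -0.039, 0.999], [-0.001, 0.999, 0.039], [-1.0, -0.001, 0.0]]
contact_force: [0.2, -1.1, -2.0]
grip_width: 0.0321
clock: 15.75
tool_pos: [0.614, -0.0099, 0.1063]
orientation: [[0.001, 0.541, 0.841], [-0.0, 0.841, -0.541], [-1.0, 0.0, 0.001]]
contact_force: [2.8, -0.6, -0.3]
grip_width: 0.0319
clock: 16.17
tool_pos: [0.6143, -0.0099, 0.1063]
orientation: [[0.001, 0.925, 0.379], [-0.0, 0.379, -0.925], [-1.0, 0.001, 0.001]]
contact_force: [2.4, -1.0, -1.7]
grip_width: 0.0318
```

```bash
python3 -m pendant '[[0,0,0,7,-0.27],[0,0,0,7,-0.27],[0,0,0,7,-0.27],[0,0,0,7,-0.27],[0,0,0,7,-0.27]]';python3 -m pendant '[[0,0,0,7,-0.27],[0,0,0,7,-0.27],[0,0,0,7,-0.27],[0,0,0,7,-0.27],[0,0,0,7,-0.27]]';python3 -m pendant '[[0,0,0,5,-0.27],[0,0,0,5,-0.27],[0,0,0,0,-0.27]]'; python3 -c "
from h import *
s=r.get_state();Ro=s['orientation'];print(s['torque'],s['joints'][5],'jaw',np.degrees(np.arctan2(Ro[1,2],Ro[0,2])))
W=cam('wrist');crop(W,180,140,200,150,4,'m')"
```

```text
clock: 16.58
tool_pos: [0.6143, -0.0098, 0.1064]
orientation: [[0.001, 0.975, -0.221], [-0.0, -0.221, -0.975], [-1.0, 0.001, -0.0]]
contact_force: [2.4, -0.9, -2.2]
grip_width: 0.032
clock: 17.0
tool_pos: [0.6143, -0.0102, 0.1066]
orientation: [[0.002, 0.672, -0.74], [-0.001, -0.74, -0.672], [-1.0, 0.002, -0.001]]
contact_force: [1.6, -1.9, -0.8]
grip_width: 0.032
clock: 17.25
tool_pos: [0.6141, -0.0101, 0.1066]
orientation: [[0.001, 0.536, -0.844], [-0.001, -0.844, -0.536], [-1.0, 0.001, -0.0]]
contact_force: [1.7, -1.4, -0.3]
grip_width: 0.0321
[-0.19469545 -0.12733371  0.03730083] 2.5040086806594593 jaw -147.56789935604613
```

View pics/m.png

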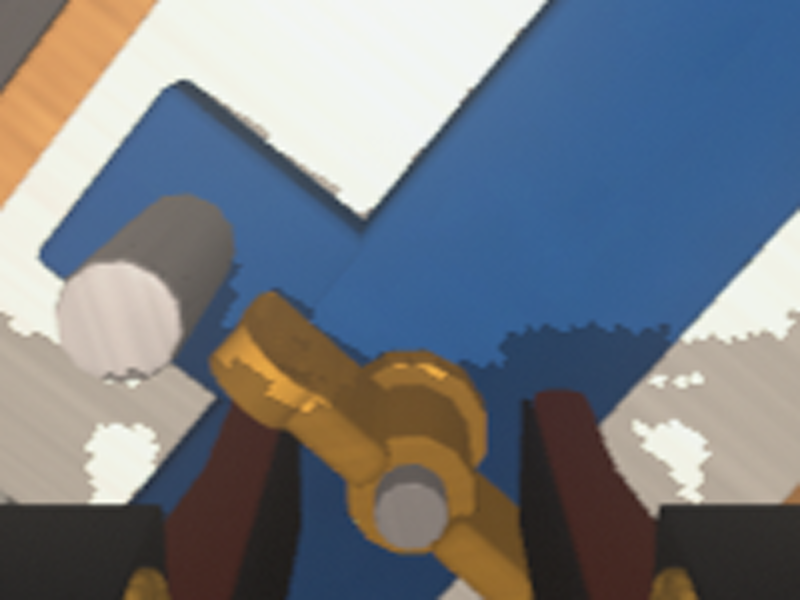

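The wings have turned a further 180° and the rod stands visibly lower. About 268° remain. Turn back and do stroke three.

```bash
python3 -m pendant '[[0,0,0,-6,-0.27],[-2,0,0,-6,-0.27],[-2,0,0,-6,-0.27],[0,0,0,-7,-0.27],[0,0,0,-7,-0.27]]';python3 -m pendant '[[0,0,0,-7,-0.27],[0,0,0,-7,-0.27],[0,0,0,-7,-0.27],[0,0,0,-7,-0.27],[0,0,0,-7,-0.27]]';python3 -m pendant '[[0,0,0,-7,-0.27],[0,0,0,-7,-0.27],[0,0,0,-7,-0.27],[0,0,0,-7,-0.27],[0,0,0,-7,-0.27]]';python3 -m pendant '[[0,0,0,-7,-0.27],[0,0,0,-7,-0.27],[0,0,0,-7,-0.27],[0,0,0,-7,-0.27],[0,0,0,-7,-0.27]]';python3 -m pendant '[[0,0,0,-7,-0.27],[0,0,0,-7,-0.27],[0,0,0,-7,-0.27],[0,0,0,-7,-0.27],[0,0,0,-7,-0.27]]';python3 -m pendant '[[0,0,0,-7,-0.27],[0,0,0,-7,-0.27],[0,0,0,-7,-0.27],[0,0,0,-7,-0.27],[0,0,0,0,-0.27]]'; python3 -c "
from h import *
s=r.get_state();Ro=s['orientation'];print(s['tool_pos'],'jaw',np.degrees(np.arctan2(Ro[1,2],Ro[0,2])))
W=cam('wrist');crop(W,180,140,200,150,4,'n',proj(W,[[.614,-.0097,.127]]))"
```

```text
clock: 17.72
tool_pos: [0.6145, -0.0093, 0.1486]
orientation: [[0.003, 0.908, -0.419], [0.0, -0.419, -0.908], [-1.0, 0.003, -0.002]]
contact_force: [0.3, 0.3, 0.8]
grip_width: 0.032
clock: 18.13
tool_pos: [0.6136, -0.0092, 0.1463]
orientation: [[-0.0, 0.984, 0.177], [0.001, 0.177, -0.984], [-1.0, -0.0, -0.001]]
contact_force: [-0.5, 0.2, -0.2]
grip_width: 0.0322
clock: 18.55
tool_pos: [0.6136, -0.0092, 0.1463]
orientation: [[-0.0, 0.704, 0.71], [0.001, 0.71, -0.704], [-1.0, 0.0, -0.001]]
contact_force: [0.3, 0.2, -0.2]
grip_width: 0.0317
clock: 18.97
tool_pos: [0.6136, -0.0092, 0.1463]
orientation: [[-0.0, 0.17, 0.985], [0.001, 0.985, -0.17], [-1.0, 0.001, -0.0]]
contact_force: [0.8, 0.3, -0.5]
grip_width: 0.032
clock: 19.38
tool_pos: [0.6136, -0.0092, 0.1463]
orientation: [[-0.0, -0.426, 0.905], [0.001, 0.905, 0.426], [-1.0, 0.001, 0.0]]
contact_force: [0.4, 0.3, -0.1]
grip_width: 0.0322
clock: 19.8
tool_pos: [0.6136, -0.0093, 0.1463]
orientation: [[-0.0, -0.8, 0.6], [0.001, 0.6, 0.8], [-1.0, 0.001, 0.0]]
contact_force: [0.6, 0.5, 0.2]
grip_width: 0.0322
[ 0.61358858 -0.00925198  0.14630934] jaw 53.097635379064265
```

View pics/n.png

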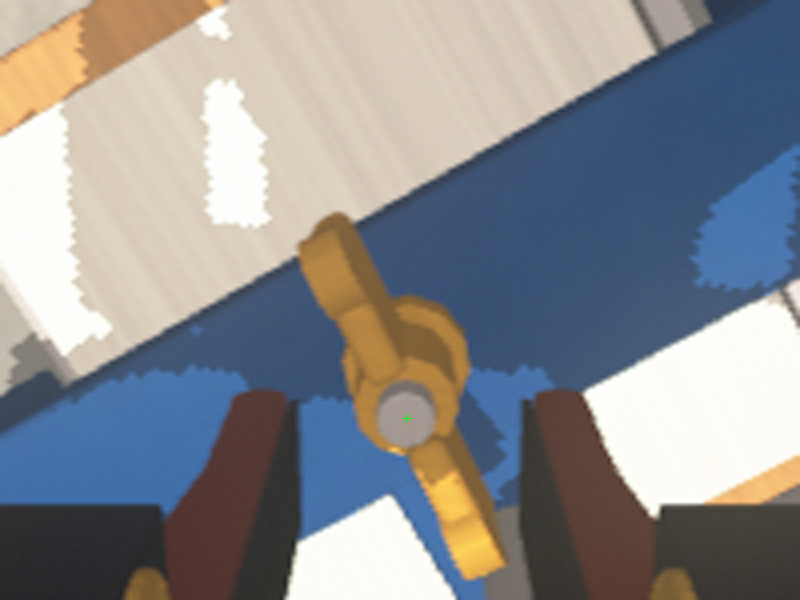

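The wings are again free between the fingers, so I start stroke three.

```bash
python3 -m pendant '[[2,0,0,0,-0.27],[1.9,0,0,0,-0.27],[0,0,0,5,-0.27],[0,0,0,5,-0.27],[0,0,0,5,-0.27]]';python3 -m pendant '[[0,0,0,7,-0.27],[0,0,0,7,-0.27],[0,0,0,7,-0.27],[0,0,0,7,-0.27],[0,0,0,7,-0.27]]';python3 -m pendant '[[0,0,0,7,-0.27],[0,0,0,7,-0.27],[0,0,0,7,-0.27],[0,0,0,7,-0.27],[0,0,0,7,-0.27]]';python3 -m pendant '[[0,0,0,7,-0.27],[0,0,0,7,-0.27],[0,0,0,7,-0.27],[0,0,0,7,-0.27],[0,0,0,7,-0.27]]'
```

```text
clock: 20.27
tool_pos: [0.6133, -0.0094, 0.1066]
orientation: [[-0.001, -0.606, 0.796], [0.001, 0.796, 0.606], [-1.0, 0.001, -0.001]]
contact_force: [0.9, -0.1, -0.4]
grip_width: 0.032
clock: 20.68
tool_pos: [0.6136, -0.01, 0.1069]
orientation: [[-0.0, -0.038, 0.999], [-0.001, 0.999, 0.038], [-1.0, -0.0, -0.0]]
contact_force: [0.2, -0.8, -0.7]
grip_width: 0.032
clock: 21.1
tool_pos: [0.6139, -0.0097, 0.107]
orientation: [[0.0, 0.542, 0.84], [-0.0, 0.84, -0.542], [-1.0, 0.0, 0.0]]
contact_force: [2.3, -1.1, -1.9]
grip_width: 0.0322
clock: 21.52
tool_pos: [0.6141, -0.0097, 0.107]
orientation: [[0.001, 0.926, 0.377], [-0.0, 0.377, -0.926], [-1.0, 0.001, 0.0]]
contact_force: [2.2, -0.6, -1.9]
grip_width: 0.0322
```

```bash
python3 -m pendant '[[0,0,0,7,-0.27],[0,0,0,7,-0.27],[0,0,0,7,-0.27],[0,0,0,7,-0.27],[0,0,0,7,-0.27]]';python3 -m pendant '[[0,0,0,7,-0.27],[0,0,0,7,-0.27],[0,0,0,7,-0.27],[0,0,0,7,-0.27],[0,0,0,7,-0.27]]';python3 -m pendant '[[0,0,0,5,-0.27],[0,0,0,5,-0.27],[0,0,0,0,-0.27]]'; python3 -c "
from h import *
s=r.get_state();Ro=s['orientation'];print(s['torque'],s['joints'][5],'jaw',np.degrees(np.arctan2(Ro[1,2],Ro[0,2])))
W=cam('wrist');crop(W,180,140,200,150,4,'o')"
```

```text
clock: 21.93
tool_pos: [0.6142, -0.0097, 0.1071]
orientation: [[0.001, 0.975, -0.222], [-0.0, -0.222, -0.975], [-1.0, 0.001, -0.0]]
contact_force: [2.1, -0.7, -2.3]
grip_width: 0.0325
clock: 22.35
tool_pos: [0.6142, -0.0101, 0.1073]
orientation: [[0.001, 0.671, -0.741], [-0.001, -0.741, -0.671], [-1.0, 0.001, -0.0]]
contact_force: [2.1, -2.7, -0.8]
grip_width: 0.0323
clock: 22.6
tool_pos: [0.6139, -0.0101, 0.1074]
orientation: [[0.001, 0.535, -0.845], [-0.001, -0.845, -0.535], [-1.0, 0.001, -0.0]]
contact_force: [-0.1, -0.9, 0.4]
grip_width: 0.0317
[-0.08527866 -0.1706683   0.05960479] 2.505315921679854 jaw -147.64181518455703
```

View pics/o.png

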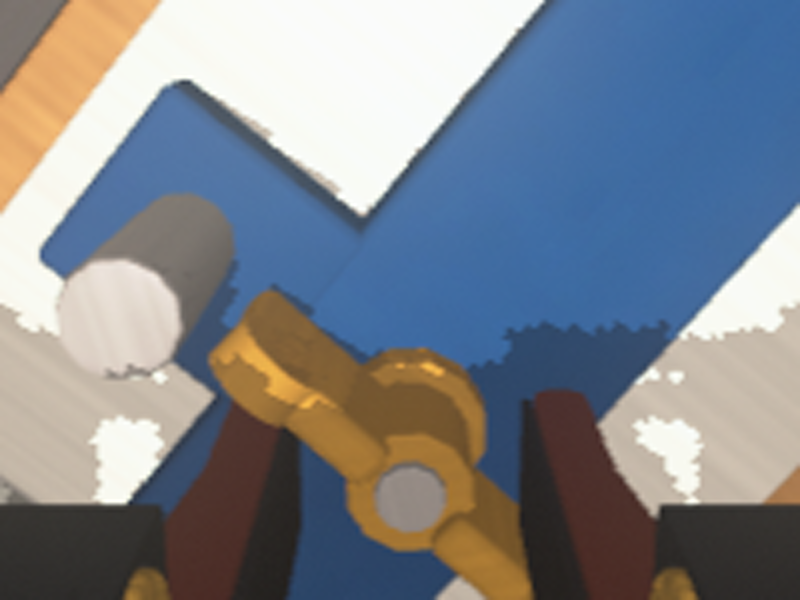

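About 88° should remain. Turn back for stroke four.

```bash
python3 -m pendant '[[0,0,0,-6,-0.27],[-2,0,0,-6,-0.27],[-2,0,0,-6,-0.27],[0,0,0,-7,-0.27],[0,0,0,-7,-0.27]]';python3 -m pendant '[[0,0,0,-7,-0.27],[0,0,0,-7,-0.27],[0,0,0,-7,-0.27],[0,0,0,-7,-0.27],[0,0,0,-7,-0.27]]';python3 -m pendant '[[0,0,0,-7,-0.27],[0,0,0,-7,-0.27],[0,0,0,-7,-0.27],[0,0,0,-7,-0.27],[0,0,0,-7,-0.27]]';python3 -m pendant '[[0,0,0,-7,-0.27],[0,0,0,-7,-0.27],[0,0,0,-7,-0.27],[0,0,0,-7,-0.27],[0,0,0,-7,-0.27]]';python3 -m pendant '[[0,0,0,-7,-0.27],[0,0,0,-7,-0.27],[0,0,0,-7,-0.27],[0,0,0,-7,-0.27],[0,0,0,-7,-0.27]]';python3 -m pendant '[[0,0,0,-7,-0.27],[0,0,0,-7,-0.27],[0,0,0,-7,-0.27],[0,0,0,-7,-0.27],[0,0,0,0,-0.27]]'; python3 -c "
from h import *
s=r.get_state();Ro=s['orientation'];print(s['tool_pos'],'jaw',np.degrees(np.arctan2(Ro[1,2],Ro[0,2])))
W=cam('wrist');crop(W,180,140,200,150,4,'p',proj(W,[[.614,-.0097,.127]]))"
```

```text
clock: 23.07
tool_pos: [0.6144, -0.0093, 0.1493]
orientation: [[0.003, 0.907, -0.42], [0.0, -0.42, -0.907], [-1.0, 0.003, -0.002]]
contact_force: [0.3, 0.9, -0.6]
grip_width: 0.0322
clock: 23.48
tool_pos: [0.6135, -0.0092, 0.1471]
orientation: [[-0.0, 0.984, 0.177], [0.001, 0.177, -0.984], [-1.0, -0.0, -0.001]]
contact_force: [-1.5, 0.0, -0.5]
grip_width: 0.0319
clock: 23.9
tool_pos: [0.6135, -0.0092, 0.1471]
orientation: [[-0.001, 0.705, 0.709], [0.001, 0.709, -0.705], [-1.0, 0.0, -0.001]]
contact_force: [0.3, -0.8, -0.2]
grip_width: 0.0321
clock: 24.32
tool_pos: [0.6135, -0.0092, 0.1471]
orientation: [[-0.001, 0.171, 0.985], [0.001, 0.985, -0.171], [-1.0, 0.001, -0.001]]
contact_force: [0.1, 0.3, -0.7]
grip_width: 0.032
clock: 24.73
tool_pos: [0.6135, -0.0092, 0.1471]
orientation: [[-0.001, -0.425, 0.905], [0.001, 0.905, 0.425], [-1.0, 0.001, -0.0]]
contact_force: [0.4, 0.2, -0.2]
grip_width: 0.0322
clock: 25.15
tool_pos: [0.6135, -0.0093, 0.1471]
orientation: [[-0.0, -0.799, 0.601], [0.001, 0.601, 0.799], [-1.0, 0.001, 0.0]]
contact_force: [0.1, 0.0, -0.4]
grip_width: 0.0319
[ 0.61350634 -0.00927172  0.14711393] jaw 53.05596552993364
```

View pics/p.png

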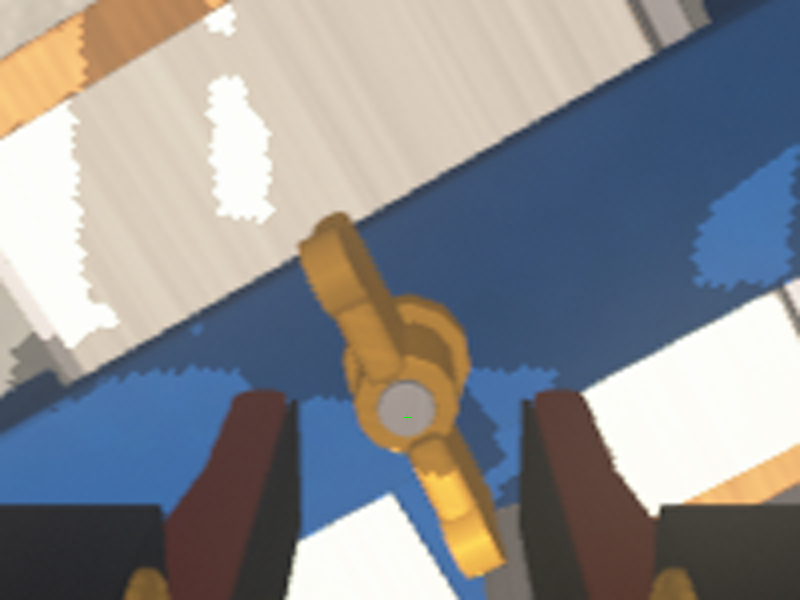

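Stroke four: fast to about 20° before the expected stop, then in small steps watching the torque.

```bash
python3 -m pendant '[[2,0,0,0,-0.27],[1.9,0,0,0,-0.27],[0,0,0,5,-0.27],[0,0,0,5,-0.27],[0,0,0,5,-0.27]]';python3 -m pendant '[[0,0,0,7,-0.27],[0,0,0,7,-0.27],[0,0,0,7,-0.27],[0,0,0,7,-0.27],[0,0,0,7,-0.27]]';python3 -m pendant '[[0,0,0,7,-0.27],[0,0,0,7,-0.27],[0,0,0,7,-0.27],[0,0,0,7,-0.27],[0,0,0,7,-0.27]]';python3 -c "
from h import *
s=r.get_state();Ro=s['orientation'];print(s['torque'],'jaw',np.degrees(np.arctan2(Ro[1,2],Ro[0,2])))"; python3 -m pendant '[[0,0,0,4,-0.27],[0,0,0,4,-0.27]]';python3 -c "
from h import *
s=r.get_state();Ro=s['orientation'];print(s['torque'],'jaw',np.degrees(np.arctan2(Ro[1,2],Ro[0,2])))"; python3 -m pendant '[[0,0,0,2,-0.27],[0,0,0,2,-0.27]]';python3 -c "
from h import *
s=r.get_state();Ro=s['orientation'];print(s['torque'],'jaw',np.degrees(np.arctan2(Ro[1,2],Ro[0,2])))"
```

```text
clock: 25.62
tool_pos: [0.6133, -0.0094, 0.1074]
orientation: [[-0.001, -0.605, 0.796], [0.0, 0.796, 0.605], [-1.0, 0.001, -0.001]]
contact_force: [0.3, -0.5, -0.1]
grip_width: 0.0323
clock: 26.03
tool_pos: [0.6135, -0.01, 0.1078]
orientation: [[-0.001, -0.037, 0.999], [-0.0, 0.999, 0.037], [-1.0, -0.0, -0.001]]
contact_force: [1.3, -2.1, -0.9]
grip_width: 0.0323
clock: 26.45
tool_pos: [0.6139, -0.0097, 0.1079]
orientation: [[0.0, 0.542, 0.84], [0.0, 0.84, -0.542], [-1.0, 0.0, 0.0]]
contact_force: [2.9, -0.1, -1.8]
grip_width: 0.0321
[-0.12985953 -0.35099277  0.04689601] jaw -32.846722873540585
clock: 26.62
tool_pos: [0.614, -0.0096, 0.1079]
orientation: [[0.001, 0.652, 0.758], [0.0, 0.758, -0.652], [-1.0, 0.0, 0.0]]
contact_force: [2.5, 0.0, -1.4]
grip_width: 0.0322
[-0.12599411 -0.41651527  0.04092072] jaw -40.70989257755839
clock: 26.78
tool_pos: [0.614, -0.0096, 0.1079]
orientation: [[0.001, 0.702, 0.712], [0.0, 0.712, -0.702], [-1.0, 0.001, 0.0]]
contact_force: [2.3, 0.1, -2.5]
grip_width: 0.0323
[-0.06835053 -0.42208979  0.0117829 ] jaw -44.60788249033162
```

```bash
cat > t.py <<'E'
from h import *
s=r.get_state();Ro=s['orientation'];print("  torque",s['torque'].round(3),'F',s['contact_force'].round(1),'jaw',np.degrees(np.arctan2(Ro[1,2],Ro[0,2])).round(2))
E
python3 -m pendant '[[0,0,0,2,-0.27],[0,0,0,2,-0.27]]'>/dev/null; python3 t.py;python3 -m pendant '[[0,0,0,2,-0.27]]'>/dev/null; python3 t.py;python3 -m pendant '[[0,0,0,2,-0.27]]'>/dev/null; python3 t.py
```

```text
torque [-0.08  -0.481  0.122] F [ 3.1 -0.1 -2.2] jaw -48.59
  torque [-0.119 -0.518  0.138] F [ 3.  -1.8 -2.2] jaw -50.59
  torque [-0.057 -0.522  0.157] F [ 3.3 -1.9 -2.2] jaw -52.59
```

```bash
python3 -m pendant '[[0,0,0,1.5,-0.27]]'>/dev/null; python3 t.py;python3 -m pendant '[[0,0,0,1.5,-0.27]]'>/dev/null; python3 t.py;python3 -m pendant '[[0,0,0,1.5,-0.27]]'>/dev/null; python3 t.py
```

```text
torque [-0.095 -0.557  0.135] F [ 3.2 -0.9 -1.7] jaw -54.09
  torque [-0.098 -0.579  0.232] F [ 3.8 -0.9 -2.1] jaw -55.56
  torque [-0.162 -0.647  0.658] F [ 2.9 -0.8 -1.5] jaw -57.04
```

```bash
python3 -c "
from h import *
W=cam('wrist');crop(W,180,140,200,150,4,'s')
T=cam('scene');crop(T,205,195,165,110,4,'s_scene')"
```

```text
(no output)
```

View pics/s.png

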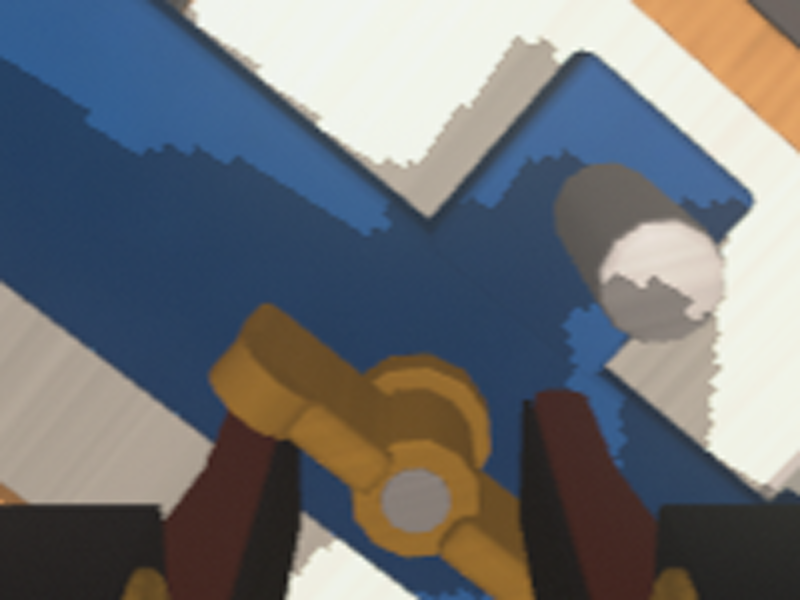

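The torque about the axis rose from 0.13 to 0.66 N m at jaw −56°, right where the stop was expected. The wings lie along the bridge, so the hard stop is reached. I back off, lift clear and check.

```bash
python3 -m pendant '[[0,0,0,-6,-0.27],[0,0,0,-6,-0.27],[-2,0,0,0,-0.27],[-3,0,0,0,-0.27],[-4,0,0,0,-0.27]]';python3 t.py; python3 -m pendant '[[-4,0,0,0,-0.27],[0,-4,0,0,-0.27],[0,-4,0,0,-0.27],[0,-4,0,0,-0.27],[0,0,0,0,-0.27]]'; python3 -m pendant '[[0,0,0,0,-0.27],[0,0,0,0,-0.27],[0,0,0,0,-0.27],[0,0,0,0,-0.27]]'
python3 -c "
from h import *
s=r.get_state();print(s['tool_pos'],inv([.614,-.0097,-.127],s['tool_pos']),s['contact_force'])
for n in ('scene','top','wrist'):
    W=cam(n);cv2.imwrite('pics/u_%s.png'%n,W['img'][:,:,::-1]); np.savez('u_%s.npz'%n,**W)
    if n=='scene': crop(W,205,195,165,110,4,'u_scene_c')
"
```

```text
clock: 27.88
tool_pos: [0.6118, -0.0093, 0.1954]
orientation: [[-0.008, 0.706, 0.709], [0.001, 0.709, -0.706], [-1.0, -0.005, -0.006]]
contact_force: [0.3, 0.3, -0.1]
grip_width: 0.0323
  torque [ 0.021 -0.106  0.001] F [ 0.3  0.3 -0.1] jaw -44.87
clock: 28.3
tool_pos: [0.5256, -0.0985, 0.2392]
orientation: [[-0.001, 0.709, 0.706], [-0.002, 0.706, -0.709], [-1.0, -0.002, 0.001]]
contact_force: [-0.5, 0.0, 0.2]
grip_width: 0.0318
clock: 28.63
tool_pos: [0.5297, -0.094, 0.2379]
orientation: [[-0.001, 0.704, 0.71], [0.0, 0.71, -0.704], [-1.0, -0.0, -0.001]]
contact_force: [0.1, -0.2, -0.9]
grip_width: 0.0319
[ 0.52966693 -0.0939778   0.23786042] [[-0.07297935 -0.09428059  0.23786042]] [ 0.06369704 -0.17276773 -0.86426343]
```

View pics/u_wrist.png

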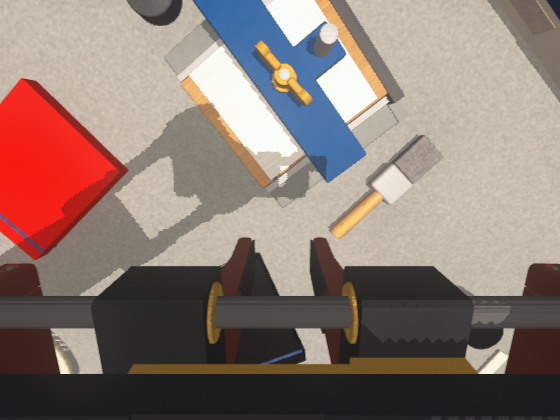

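View pics/u_scene_c.png

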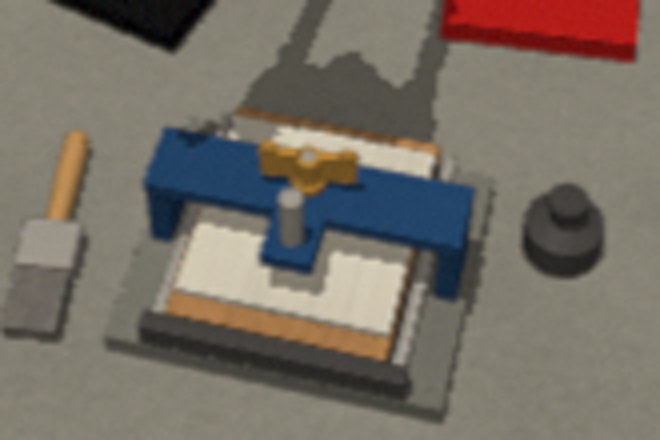

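View pics/u_top.png

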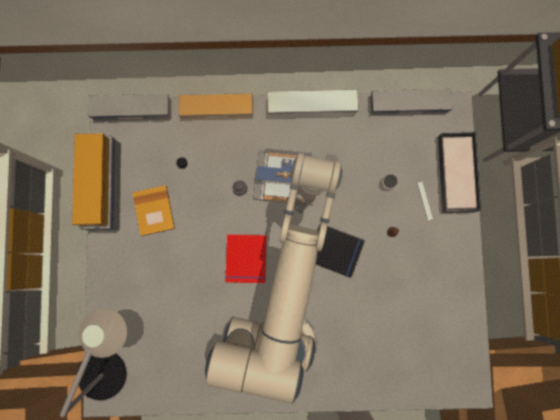

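The views show the wings along the bridge, the file at home and everything else in place. One last numeric check of the wing direction and the file front from the wrist view.

Run:
```python
from h import *
W=dict(np.load("u_wrist.npz")); crop(W,150,0,260,195,3,"v")
```

```text
(no output)
```

View pics/v.png

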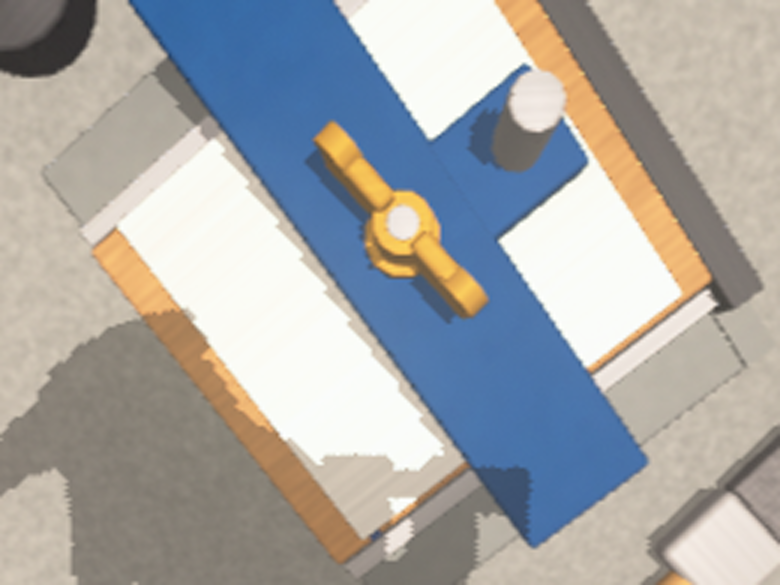

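Run:
```python
from h import *
W=dict(np.load("u_wrist.npz")); q=[.614,-.0097,-.127]
c=lambda p:(np.array(p)+.5)/3-.5+[150,0]
w=inv(q,[ray(W,*c(p),.127) for p in([330,130],[477,306])]); d=w[0]-w[1]; print("wing",w.round(4),"deg from +x",np.degrees(np.arctan2(d[1],d[0])))
b=inv(q,[ray(W,*c(p),.089) for p in([135,0],[534,547],[647,463],[335,0])]); print(b.round(4), [np.degrees(np.arctan2(*(b[i]-b[j])[1::-1])) for i,j in((0,1),(3,2))])
print("file front",inv(q,[ray(W,*c(p),.042) for p in([118,230],[362,545])]).round(4))
print("pillar",inv(q,ray(W,*c([537,98]),.134)), "rod",inv(q,ray(W,*c([403,222]),.127)))
```

```text
wing [[-0.002   0.0295  0.127 ]
 [ 0.0032 -0.0321  0.127 ]] deg from +x 94.81441147781938
[[-0.0229  0.1028  0.089 ]
 [-0.0233 -0.1078  0.089 ]
 [ 0.0243 -0.1076  0.089 ]
 [ 0.0254  0.0659  0.089 ]] [np.float64(89.8915715844073), np.float64(89.63123510815825)]
file front [[-0.0762  0.0724  0.042 ]
 [-0.0768 -0.0752  0.042 ]]
pillar [[0.04581783 0.00019332 0.134     ]] rod [[-0.00021637 -0.00135878  0.127     ]]
```

Run:
```python
from h import *
W=dict(np.load("u_wrist.npz")); q=[.614,-.0097,-.127]
c=lambda p:(np.array(p)+.5)/3-.5+[150,0]
print("file front",inv(q,[ray(W,*c(p),.042) for p in([94,251],[341,562])]).round(4))
print("file back",inv(q,[ray(W,*c(p),.042) for p in([545,0],[711,278])]).round(4))
job.finish_job()
```

```text
file front [[-0.0881  0.0725  0.042 ]
 [-0.0878 -0.0755  0.042 ]]
file back [[ 0.0922  0.0371  0.042 ]
 [ 0.0894 -0.0753  0.042 ]]
the job is handed in; nothing more can be done
```

I pushed the file home and turned the thumbscrew down to its stop. The job was handed in at about 29 s, and no verdict was reported.

- **File:** I pushed it in about 53 mm with both fingertips until the force jumped from 7 to 19 N at the back stop. The last wrist view puts its front at x = −88 mm and its back at +89 to +92 mm. That is within about 2 mm of home and flat on the bed.
- **Thumbscrew:** Four clockwise strokes of about 144°, 180°, 180° and 88° brought it down. The torque then rose from 0.13 to 0.66 N m at the angle where I expected the stop. Afterwards the wings measured about 5° (0.08 rad) from along the bridge. By the screw's pitch that is about 0.1 mm of plate height, against a limit of 1 mm; I did not measure the plate itself.
- **Everything else:** Nothing looked moved in the final pictures, though I checked the other objects by eye only. The arm finished about 24 cm up, clear of everything, with no contact force beyond noise.
- **Disagreements between checks:** The first fit from the scene and top cameras put the press about 2 mm short of where the wrist camera saw it. I used the wrist value. One pixel reading of the file's front (−76 mm) was really the plate's edge, so I re-read it.

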